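Set a contact-strip sample cell in the silhouette gauge and open the lamp shutter

TASK

Take the green-capped sample cell from the plywood tray by its black ribbed sides, never touching its clear windows, and lower it gently (do not drop or force it) fully home in the square nest of the sloping gauge, with its clear windows facing the lamp and the lens so the light passes through them. Slide the red lamp shutter fully open, up the slope, and leave both free. Leave the blue-capped reference cell, the cutters, the cards and the yellow bin where they are.

Things in the scene. Friction and masses are not known exactly. Their poses are not given: they have to be found in the camera images.
- sample_cell: square sample cell 44 x 44 x 120 mm, 0.18 to 0.35 kg, green cap, heavy dark steel foot (41 mm square over its lowest 4 mm); stands in the tray at any yaw. Origin: centre of its underside; z up. Its +x and -x faces are clear windows (brass strip in it); +y and -y are black ribbed sides 44 mm apart, to be gripped, 15 to 115 mm up. A white line on the cap runs along x, window to window
- sample_windows: the two clear windows of the sample cell, 32 mm wide and reaching from 10 to 110 mm height on its +x and -x faces; carried by the cell, same origin and axes as sample_cell. Not to be touched
- reference_cell: reference cell, same shape, size and axes as the sample cell but with a blue cap and a steel stepped pin inside; stands in the same tray, about 140 mm from the sample cell; stays where it is
- tray: fixed plywood tray 150 x 300 mm, rim 22 mm high, walls and floor 6 mm thick; origin at the centre of its underside, z up, x across its short side. The cells stand on its floor, 6 mm above the bench
- gauge: fixed grey stand of the gauge, base plate 200 x 270 mm; origin at the centre of its underside, z up, x pointing roughly away from the robot. Carries the aluminium deck, which slopes up at 25 degrees along its x (low edge towards the robot). Stands left or right of the tray
- gauge_deck: sloping deck, 200 mm up-slope, 300 mm wide. Origin: centre of the nest floor, 75 mm over the bench; x up the slope, y along the light path, z its normal, 25 degrees from vertical, leaning to the robot. White lamp head: y 62 to 132, x -42 to 78 mm, 95 mm high. Lens and camera: y -62 to -149, x -27 to 27 mm, 87 mm high. The light runs along y, 60 mm over the deck at x = 0
- nest (a point): centre of the nest's floor (the deck's surface), axes as the deck. The nest is a dark steel square pocket 48 mm inside, sides along the deck's x and y, walls 26 mm high, 10 mm thick, with lips flaring to about 62 mm at 36 mm height. The cell goes in along -z until its underside rests on the deck; light passes only with the cell's x along the deck's y, either way round
- shutter (a joint): lamp shutter, a red plate in front of the lamp head sliding up the slope along the deck's +x: 0 m = shut, 0.045 m = fully open at its stop. About 2 N of friction; it stays where it is left. Starts shut or slightly open
- shutter_knob (a point): centre of the top of the shutter's black knob, 18 mm diameter, 34 mm tall along the deck's z, 135 mm over the deck at the deck's y = 72 mm, above the lamp head; its foot stands on the red shutter's 48 x 34 mm top flange, 101 mm over the deck. Moves with the shutter
- cutters: loose lime-green handled cutters, about 130 mm long, lying beyond the work; origin at its middle on the bench; stays
- cards: loose stack of red cards 100 x 70 mm, 27 mm high, at the far left of the work; origin at the centre of its underside; stays
- parts_bin: loose yellow open plastic bin 130 x 100 mm, 60 mm high, at the far right of the work; origin at the centre of its underside; stays

How it is judged:
By the outcome, as a careful person would: the job done as asked, in the order asked, and still so for the second after the job is handed in, with the robot touching nothing.
It also fails if it takes over 64 s, if anything falls off the work surface, if the arm or the gripper's body presses on something with over 40 N, if the wrist force passes 120 N, or if a joint passes its speed limit or range.

ROBOT

A 6-joint arm with a two-finger parallel gripper is mounted at the origin on the work surface. World frame = base frame: x ahead of the robot, y to its left, z up, the work surface at z = 0. Lengths are in m, angles in rad, forces in N, time in s.
With the tool pointing down it reaches from about 0.375 to 0.975 m from the base axis. Payload 3.8 kg.
Tool frame: the origin (TCP) lies midway between the tips of the shut fingers; the grasp point (between the pads) lies 19 mm behind it; x points along the fingers, z is the direction in which the jaws open and shut, and the axes are right-handed (so a half turn about x gives the same grasp; the last joint's range is limited). The gripper opens to 88 mm and grips with 3 to 60 N. Pads are 18 mm wide; open, the fingers measure 123 mm over their backs; the gripper's body (75 mm by 187 mm) begins 45 mm behind the grasp point.
Start: joints at [1.271, 0.264, 1.604, -0, 1.274, -0.037], TCP at [0.175, 0.652, 0.21] pointing down, gripper open.
Joint ranges: [-2.63, 2.63], [-0.94, 2.18], [0.31, 2.57], [-1.31, 4.45], [0, 2.66], [-2.55, 2.55]. Speed limits (rad/s): [2.57, 2.57, 3.14, 3.14, 3.14, 3.14].

INTERFACE

Orientations are given as a unit quaternion [w, x, y, z].
In Python, from cell import bot, viewer gives the robot as it stands. The module is installed in compiled form; this text tells all that it offers.
- The arm moves only by the tool move_arm, never from a script. Its argument "steps" is a list of rows, each a list of 7 numbers: the gripper command: -1 is fully open, 1 is shut, values between are in proportion, then the shift along the world's x, y, z in m, then the turn, a rotation vector about the world's x, y, z in degrees. In form: [[claw, tx, ty, tz, rx, ry, rz], ...]. A call has 1 to 5 rows; each row is the pose to reach, as a shift and turn from the pose commanded when the call began; what a row does not reach only later rows make up. A row lasts 1/12 s, in which the tool goes at most 41.7 mm and 7.16 degrees, less where a joint would pass 70% of its speed; a pose out of reach is approached as far as the arm can. A call with a gripper value outside its range is refused whole. The fingers move at their own pace and stop on an object; "grip_force" is the grip in N (left out, the last holds). Time passes only in rows, so rows that repeat a pose let the fingers close. It gives the time, the measured TCP pose, the force and the opening at its end, in the units of the state.
- bot.get_state(): the state, without advancing time (a new reading comes with each control period).
- viewer.read_camera(name): name is "side" or "top" or "wrist"; returns a dict with "color" (480x640x3 uint8, red, green, blue), "fovy" (degrees; the focal length in pixels is half the picture's height over the tangent of half this angle, whatever the lens; pixels are square), "cx", "cy" (the principal point, pixels), "distortion" ([k1, k2, p1, p2, k3] as OpenCV has them; the pictures are not rectified), "rvec" (rotation vector, rad) and "tvec" (3), from world to camera coordinates, as OpenCV has them. Camera axes: x right, y down, z forward; pixel columns grow to the right and rows downward; lengths in m; the calibration is good to about 2 mm. A picture is of the moment at which its call begins. There is no depth.
- bot.finish_job(): hands the job in, once; it reports no verdict.
Trained networks look in the newest picture that a camera, given by its name, has taken for a name from the list of things; names that differ only in an ending like _2 or _b are one class to them, and where a whole thing is asked for, a point or a joint stands for the part that bears it (a point fixed in the world has none). Each returns a list of dicts, best first, with "p" (0 to 1); they miss things now and then, are a little off and sometimes report something else, mostly with a low value. They report only what shows in the picture. A call takes as long as a camera call.
- viewer.masks_of(camera, label): "region" (480x640 bool, what is visible of it).
- viewer.spot_point(camera, label): "centre" ([x, y, z] in m, in the coordinates of the camera as it stood for that picture, good to about 4 mm: a listed point, or the origin of a listed thing).
The state is a dict: "time_s": time; "joint_positions": joint angles; "joint_vel": joint speeds; "joint_efforts": joint torques, N m; "ee_pos": TCP position; "tcp_rot": TCP orientation; "ft_force": force on the tool from outside, world axes, zero at the start; "moment": the same for the moment, N m; "opening": opening from 0.0 (shut) to 1.0 (fully open).
Only numpy, scipy, OpenCV 4.12 (cv2) and the standard library are available. Lean on these libraries where they do the work, as an engineer would, in place of code of your own. Each camera call takes 0.05 s, during which the arm holds its last target. There are 200 camera calls.

## Working session

There is one attempt and no reset: what is moved stays moved. The work goes in short steps, Python scripts to look and compute and a tool call to move; the robot and the scene stay as the last step left them, time stands still between calls to the robot, and variables do not carry over. Pictures are saved under pics/ and viewed, about 8 in all and at most 12, crops included, and the job is handed in when it is done.

Besides the shell and the picture viewer there is one more tool, called after "Request:" as name(argument=value, ...) on one line, values as JSON. move_arm: Moves the arm, as the interface text tells. Its arguments: {"type":"object","properties":{"steps":{"type":"array","items":{"type":"array","items":{"type":"number"}}},"grip_force":{"type":"number"}},"required":["steps"]}

```bash
mkdir -p pics; cat > h.py <<'E'
import numpy as np, cv2
from scipy.spatial.transform import Rotation as R
from cell import bot, viewer
def cam(n):
    c=viewer.read_camera(n); f=240/np.tan(np.radians(c["fovy"])/2)
    c["K"]=np.array([[f,0,c["cx"]],[0,f,c["cy"]],[0,0,1]]); c["D"]=np.array(c["distortion"],float)
    c["rvec"]=np.array(c["rvec"],float); c["t"]=np.array(c["tvec"],float); c["R"]=cv2.Rodrigues(c["rvec"])[0]; return c
def proj(c,P): return cv2.projectPoints(np.array(P,float).reshape(-1,3),c["rvec"],c["t"],c["K"],c["D"])[0].reshape(-1,2)
def ray(c,uv):
    n=cv2.undistortPoints(np.array(uv,float).reshape(-1,1,2),c["K"],c["D"]).reshape(-1,2)
    d=np.c_[n,np.ones(len(n))]@c["R"]; return -c["R"].T@c["t"],d
def onz(c,uv,z):
    o,d=ray(c,uv); return o+d*((z-o[2])/d[:,2])[:,None]
def spot(c,cn,l):
    return [(round(s["p"],2),np.round(c["R"].T@(np.array(s["centre"])-c["t"]),4)) for s in viewer.spot_point(cn,l)[:2]]
def save(c,n): cv2.imwrite("pics/"+n,c["color"][:,:,::-1])
E
python3 - <<'E'
from h import *
s=bot.get_state(); print(s["ee_pos"],s["tcp_rot"],s["opening"],s["time_s"])
for n in ["top","side"]:
    c=cam(n); save(c,n+"0.png"); print(n,-c["R"].T@c["t"])
    for l in ["sample_cell","reference_cell","tray","gauge","gauge_deck","nest","shutter_knob","cutters","cards","parts_bin"]: print(l,spot(c,n,l))
print(bot.get_state()["time_s"])
E
```

```text
[0.17513114 0.65112289 0.20854463] [ 0.56057815 -0.43061644  0.5618127   0.42975354] 0.9985185852803197 0.0
top [0.47165405 0.00205333 1.76981903]
sample_cell [(0.91, array([0.6055, 0.2756, 0.0063]))]
reference_cell [(0.69, array([0.5538, 0.1287, 0.0071]))]
tray [(0.84, array([0.5764, 0.2058, 0.0018]))]
gauge [(0.74, array([0.6056, 0.2765, 0.0062])), (0.69, array([ 0.5638, -0.2025,  0.0013]))]
gauge_deck [(0.56, array([ 0.5646, -0.2053,  0.0747]))]
nest [(0.56, array([ 0.5645, -0.2044,  0.0703]))]
shutter_knob [(0.6, array([ 0.5081, -0.1306,  0.2029]))]
cutters [(0.68, array([ 0.7753,  0.0057, -0.004 ]))]
cards [(0.71, array([0.4925, 0.5115, 0.0012])), (0.7, array([0.5753, 0.2083, 0.0012]))]
parts_bin [(0.94, array([ 4.756e-01, -5.035e-01, -4.000e-04]))]
side [ 1.18062029 -0.72978926  0.8276611 ]
sample_cell [(0.84, array([0.6029, 0.282 , 0.0116]))]
reference_cell [(0.94, array([0.5584, 0.1334, 0.0106]))]
tray [(0.74, array([ 0.5626, -0.1983,  0.0744])), (0.62, array([0.5791, 0.2127, 0.0034]))]
gauge [(0.61, array([ 0.5685, -0.2014,  0.006 ])), (0.43, array([0.4922, 0.5105, 0.0051]))]
gauge_deck [(0.82, array([ 0.5629, -0.1994,  0.0727]))]
nest [(0.86, array([ 0.5624, -0.2008,  0.0748]))]
shutter_knob [(0.75, array([ 0.5082, -0.1292,  0.2011]))]
cutters [(0.74, array([0.7789, 0.0058, 0.0029]))]
cards [(0.63, array([0.4916, 0.5072, 0.0019]))]
parts_bin [(0.89, array([ 0.4773, -0.5041,  0.0022]))]
1.1
```

View pics/top0.png

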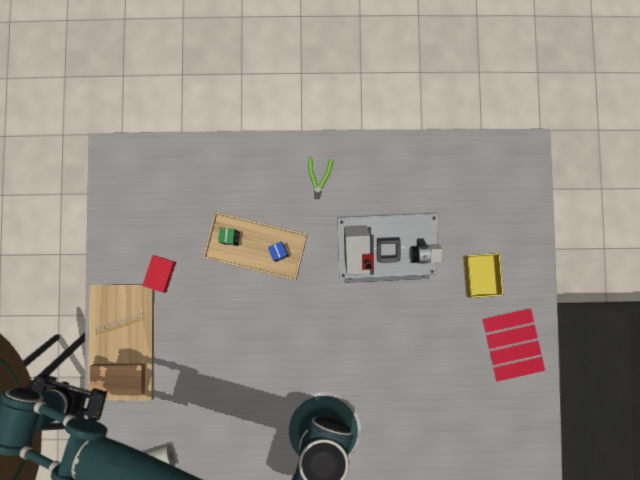

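View pics/side0.png

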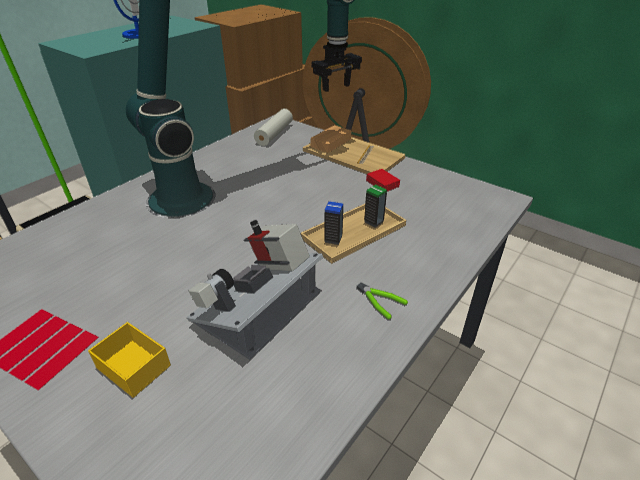

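Request:
move_arm(steps=[[-1, 0.02, -0.02, 0.03, 0, 0, 0], [-1, 0.05, -0.045, 0.06, 0, 0, 0], [-1, 0.08, -0.07, 0.08, 0, 0, 0], [-1, 0.11, -0.095, 0.1, 0, 0, 0], [-1, 0.14, -0.12, 0.11, 0, 0, 0]])

```text
time_s: 1.52
ee_pos: [0.3088, 0.538, 0.3197]
tcp_rot: [0.562, -0.43, 0.56, 0.431]
ft_force: [0.3, -0.2, -0.7]
opening: 0.998
```

Request:
move_arm(steps=[[-1, 0.03, -0.025, 0, 0, 0, 0], [-1, 0.06, -0.05, 0, 0, 0, 0], [-1, 0.09, -0.075, 0, 0, 0, 0], [-1, 0.12, -0.1, 0, 0, 0, 0], [-1, 0.15, -0.125, 0, 0, 0, 0]])

```text
time_s: 1.93
ee_pos: [0.459, 0.4117, 0.3171]
tcp_rot: [0.561, -0.43, 0.561, 0.43]
ft_force: [0.8, -1.1, 0.1]
opening: 1.001
```

Request:
move_arm(steps=[[-1, 0.025, -0.025, 0, 0, 0, 0], [-1, 0.05, -0.05, 0, 0, 0, 0], [-1, 0.075, -0.075, 0, 0, 0, 0], [-1, 0.1, -0.1, 0, 0, 0, 0], [-1, 0.12, -0.125, 0, 0, 0, 0]])

```text
time_s: 2.35
ee_pos: [0.5794, 0.2865, 0.3167]
tcp_rot: [0.561, -0.43, 0.561, 0.43]
ft_force: [0.4, -0.1, 0.0]
opening: 1.0
```

```bash
python3 - <<'E'
from h import *
s=bot.get_state(); print(s["ee_pos"],R.from_quat(np.roll(s["tcp_rot"],-1)).as_matrix().round(3),s["joint_positions"],s["time_s"])
c=cam("wrist"); save(c,"w1.png"); print(-c["R"].T@c["t"])
for l in ["sample_cell","sample_windows","reference_cell"]: print(l,spot(c,"wrist",l))
E
```

```text
[0.57937556 0.2865028  0.3167132 ] [[ 0.001 -0.966  0.26 ]
 [-0.     0.26   0.966]
 [-1.    -0.001  0.   ]] [ 4.20836678e-01  1.64701703e-01  1.52932171e+00 -2.30052287e-04
  1.44706577e+00 -8.86621578e-01] 2.35
[0.49995099 0.307025   0.49142459]
sample_cell [(0.69, array([0.605 , 0.2761, 0.0063]))]
sample_windows [(0.95, array([0.5987, 0.2779, 0.0085]))]
reference_cell [(0.87, array([0.5533, 0.1326, 0.0071]))]
```

View pics/w1.png

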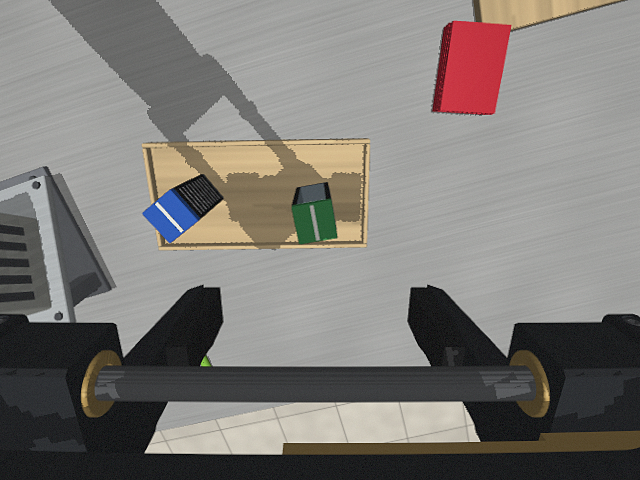

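```bash
cat >> h.py <<'E'
def capfit(c,win,hue,z):
    im=c["color"]; hsv=cv2.cvtColor(im,cv2.COLOR_RGB2HSV); u0,v0,u1,v1=win
    m=np.zeros((480,640),np.uint8); w=hsv[v0:v1,u0:u1]
    m[v0:v1,u0:u1]=(abs(w[...,0].astype(int)-hue)<15)&(w[...,1]>90)
    m=cv2.morphologyEx(m,cv2.MORPH_CLOSE,np.ones((9,9)))
    wl=(cv2.erode(m,np.ones((3,3)))>0)&(hsv[...,1]<75)&(hsv[...,2]>110)
    ct=max(cv2.findContours(m,0,2)[0],key=cv2.contourArea).reshape(-1,2)
    P=onz(c,ct,z)[:,:2].astype(np.float32); r=cv2.minAreaRect(P*1000)
    q=np.argwhere(wl)[:,::-1]; L=onz(c,q,z)[:,:2]; mu=L.mean(0); d=np.linalg.svd(L-mu)[2][0]
    lim=(L-mu)@d
    return r,len(q),mu,np.degrees(np.arctan2(d[1],d[0])),np.ptp(lim), (lim.max()+lim.min())/2*d+mu
E
python3 - <<'E'
from h import *
c=cam("wrist"); print(capfit(c,(280,190,350,255),60,.126)); print(capfit(c,(135,165,230,250),110,.126))
E
```

```text
(((597.4496459960938, 278.9290771484375), (43.05553436279297, 52.35746765136719), 85.19544219970703), 151, array([0.60209261, 0.2784508 ]), np.float64(-4.883777940038078), np.float64(0.03937475195469334), array([0.60240903, 0.27842377]))
(((551.1002807617188, 138.23068237304688), (43.47853469848633, 64.30928039550781), 22.051803588867188), 142, array([0.55493034, 0.12810761]), np.float64(20.341021814545687), np.float64(0.03981170385996183), array([0.55517253, 0.1281974 ]))
```

Request:
move_arm(steps=[[-1, 0.012, -0.004, -0.02, 0, 0, 5], [-1, 0.0235, -0.0085, -0.05, 0, 0, 10.2], [-1, 0.0235, -0.0085, -0.085, 0, 0, 10.2], [-1, 0.0235, -0.0085, -0.1, 0, 0, 10.2]], grip_force=25)

```text
time_s: 2.93
ee_pos: [0.5985, 0.2801, 0.2119]
tcp_rot: [0.518, -0.478, 0.522, 0.48]
ft_force: [-1.3, -0.2, -1.9]
opening: 1.001
```

```bash
python3 - <<'E'
from h import *
s=bot.get_state(); print(s["ee_pos"],R.from_quat(np.roll(s["tcp_rot"],-1)).as_matrix().round(4),s["time_s"])
c=cam("wrist"); save(c,"w2.png"); print(-c["R"].T@c["t"])
for l in ["sample_cell","sample_windows","reference_cell"]: print(l,spot(c,"wrist",l))
for m in viewer.masks_of("wrist","sample_cell")[:1]:
    v,u=np.where(m["region"]); w=(u.min()-3,v.min()-3,u.max()+3,v.max()+3); print(w,capfit(c,w,60,.126))
E
```

```text
[0.59854149 0.28013587 0.21194951] [[-0.0055 -0.9966  0.0828]
 [-0.0019  0.0828  0.9966]
 [-1.      0.0053 -0.0024]] 2.9333
[0.51761804 0.28631935 0.38713834]
sample_cell [(0.8, array([0.6034, 0.2804, 0.0044]))]
sample_windows [(0.89, array([0.6001, 0.2789, 0.0062]))]
reference_cell [(0.82, array([0.5486, 0.1302, 0.0061]))]
(np.int64(284), np.int64(181), np.int64(346), np.int64(264)) (((600.0567626953125, 279.026611328125), (42.93750762939453, 47.05464172363281), 83.88160705566406), 294, array([0.60202024, 0.27881044]), np.float64(-4.619519436322119), np.float64(0.03871878018772712), array([0.60250586, 0.2787712 ]))
```

View pics/w2.png

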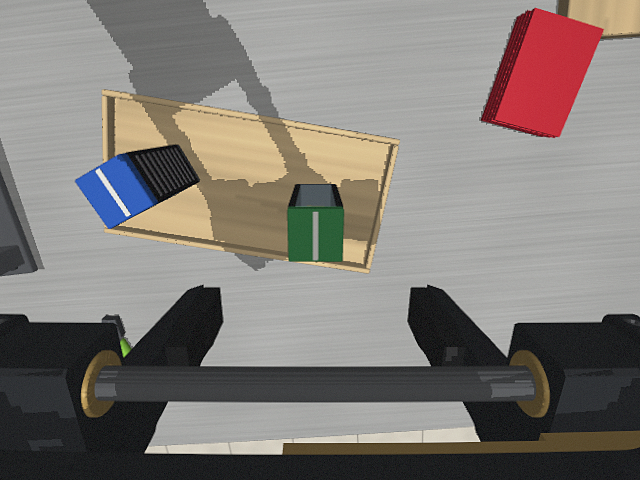

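Request:
move_arm(steps=[[-1, 0, 0, -0.03, 0, 0, 0], [-1, 0, 0, -0.065, 0, 0, 0], [-1, 0, 0, -0.1, 0, 0, 0], [-1, 0, 0, -0.13, 0, 0, 0], [-1, 0, 0, -0.145, 0, 0, 0]])

```text
time_s: 3.6
ee_pos: [0.6004, 0.2799, 0.0701]
tcp_rot: [0.52, -0.478, 0.521, 0.479]
ft_force: [-1.1, -1.7, -0.2]
opening: 1.001
```

Request:
move_arm(steps=[[-1, 0, 0, 0, 0, 0, 0], [-1, 0, 0, 0, 0, 0, 0]])

```text
time_s: 3.77
ee_pos: [0.602, 0.2804, 0.0731]
tcp_rot: [0.521, -0.479, 0.52, 0.478]
ft_force: [0.2, 0.4, 0.2]
opening: 1.001
```

Request:
move_arm(steps=[[-0.2, 0, -0.0015, 0, 0, 0, 0], [-0.2, 0, -0.0015, 0, 0, 0, 0], [1, 0, -0.0015, 0, 0, 0, 0], [1, 0, -0.0015, 0, 0, 0, 0], [1, 0, -0.0015, 0, 0, 0, 0]], grip_force=25)

```text
time_s: 4.18
ee_pos: [0.602, 0.2784, 0.073]
tcp_rot: [0.521, -0.479, 0.52, 0.478]
ft_force: [0.2, -0.4, -0.3]
opening: 0.645
```

Request:
move_arm(steps=[[1, 0, 0, 0, 0, 0, 0], [1, 0, 0, 0, 0, 0, 0], [1, 0, 0, 0, 0, 0, 0], [1, 0, 0, 0, 0, 0, 0], [1, 0, 0, 0.005, 0, 0, 0]])

```text
time_s: 4.6
ee_pos: [0.6002, 0.2777, 0.0754]
tcp_rot: [0.52, -0.478, 0.522, 0.479]
ft_force: [0.2, -0.5, -1.9]
opening: 0.498
```

Request:
move_arm(steps=[[1, 0, 0, 0.01, 0, 0, 0], [1, 0, 0, 0.03, 0, 0, 0], [1, 0, 0, 0.06, 0, 0, 0], [1, 0, 0, 0.1, 0, 0, 0], [1, 0, 0, 0.14, 0, 0, 0]])

```text
time_s: 5.02
ee_pos: [0.6, 0.2775, 0.2172]
tcp_rot: [0.52, -0.478, 0.522, 0.479]
ft_force: [0.8, 0.6, -0.8]
opening: 0.5
```

Request:
move_arm(steps=[[1, 0, 0, 0.04, 0, 0, 0], [1, 0, 0, 0.08, 0, 0, -6], [1, -0.01, -0.02, 0.12, 0, 0, -13], [1, -0.02, -0.05, 0.14, 0, 0, -20], [1, -0.03, -0.08, 0.15, 0, 0, -27]])

```text
time_s: 5.43
ee_pos: [0.5721, 0.1982, 0.3731]
tcp_rot: [0.621, -0.343, 0.616, 0.342]
ft_force: [0.4, -1.0, -1.6]
opening: 0.491
```

Request:
move_arm(steps=[[1, -0.01, -0.03, 0, 0, 0, -7], [1, -0.02, -0.06, 0, 0, 0, -14], [1, -0.03, -0.09, 0, 0, 0, -21], [1, -0.04, -0.12, 0, 0, 0, -28], [1, -0.05, -0.15, 0, 0, 0, -35]])

```text
time_s: 5.85
ee_pos: [0.5202, 0.0468, 0.3673]
tcp_rot: [0.693, -0.14, 0.693, 0.14]
ft_force: [0.1, -0.2, -1.5]
opening: 0.496
```

Request:
move_arm(steps=[[1, 0, -0.04, 0, 0, 0, -6], [1, 0, -0.08, 0, 0, 0, -12], [1, 0, -0.12, 0, 0, 0, -18], [1, 0, -0.16, 0, 0, 0, -22], [1, 0, -0.2, 0, 0, 0, -22]])

```text
time_s: 6.27
ee_pos: [0.5205, -0.1536, 0.3675]
tcp_rot: [0.707, -0.006, 0.707, 0.006]
ft_force: [1.1, 0.5, -2.1]
opening: 0.496
```

```bash
python3 - <<'E'
from h import *
s=bot.get_state(); print(s["ee_pos"],R.from_quat(np.roll(s["tcp_rot"],-1)).as_matrix().round(4),s["time_s"],s["opening"],s["ft_force"])
c=cam("wrist"); save(c,"w3.png"); print(-c["R"].T@c["t"])
for l in ["gauge","gauge_deck","nest","shutter_knob"]: print(l,spot(c,"wrist",l))
E
```

```text
[ 0.52046271 -0.15362464  0.36749927] [[ 6.000e-04 -1.700e-02  9.999e-01]
 [-2.000e-04  9.999e-01  1.700e-02]
 [-1.000e+00 -2.000e-04  6.000e-04]] 6.2667 0.496334792465578 [ 1.13471209  0.46869091 -2.06834083]
[ 0.51939131 -0.07200311  0.54226596]
gauge [(0.59, array([ 0.565 , -0.1987,  0.0007]))]
gauge_deck [(0.89, array([ 0.5667, -0.2023,  0.0774]))]
nest [(0.77, array([ 0.5627, -0.2   ,  0.0758]))]
shutter_knob [(0.59, array([ 0.5066, -0.1308,  0.1965]))]
```

View pics/w3.png

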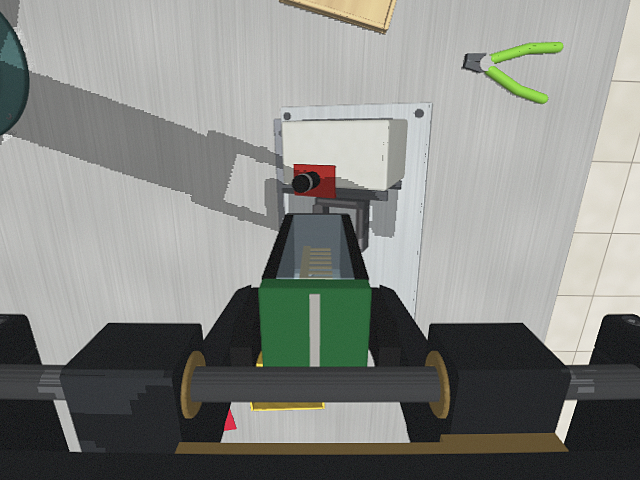

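```bash
cat > g.py <<'E'
from h import *
from scipy.optimize import minimize
B=R.from_euler('y',-25,degrees=True).as_matrix()
def box(x0,x1,y0,y1,z): return [((x0,y0,z),(x1,y0,z)),((x1,y0,z),(x1,y1,z)),((x1,y1,z),(x0,y1,z)),((x0,y1,z),(x0,y0,z))]
LAMP=box(-.042,.078,.062,.132,.095)
NEST=box(-.031,.031,-.031,.031,.036)
def W(p,P): 
    A=R.from_euler('z',p[2],degrees=True).as_matrix()@B
    return np.array(P)@A.T+[p[0],p[1],.075]
def pts(L,n=40): return np.concatenate([np.linspace(a,b,n) for a,b in L])
def dt(c): return cv2.distanceTransform(255-cv2.Canny(cv2.GaussianBlur(c["color"],(3,3),0),40,100),2,5)
if __name__=="__main__":
    C={n:cam(n) for n in ["top","side"]}
    for n in C: C[n]["color"]=cv2.imread(f"pics/{n}0.png")[:,:,::-1].copy(); C[n]["dt"]=dt(C[n])
    P=pts(LAMP+NEST)
    def cost(p,cs):
        s=0
        for c in cs:
            uv=proj(c,W(p,P)); d=cv2.remap(c["dt"],uv[:,0].astype(np.float32),uv[:,1].astype(np.float32),1).ravel(); s+=np.minimum(d,4).mean()
        return s
    for cs in (["top"],["side"],["top","side"]):
        best=min((minimize(cost,[.563+a,-.201+b,y],args=([C[k] for k in cs],),method="Nelder-Mead",options=dict(initial_simplex=np.array([.563+a,-.201+b,y])+np.array([[0,0,0],[.004,0,0],[0,.004,0],[0,0,2]]))) for a in(-.003,.003) for b in(-.003,.003) for y in (0,3,6)),key=lambda r:r.fun); print(cs,best.x.round(4),best.fun)
    p=best.x; T=[]
    for n in C:
        c=C[n]; u,v=proj(c,W(p,[[0,.03,.03]]))[0]; w=(75,56); u,v=int(u),int(v); k=5
        for ov in (0,1):
            im=cv2.resize(c["color"][v-w[1]:v+w[1],u-w[0]:u+w[0]],None,fx=2.66,fy=2.66,interpolation=2)
            if ov:
                for a,b in LAMP+NEST:
                    q=(proj(c,W(p,[a,b]))-[u-w[0]-.5,v-w[1]-.5])*2.66; cv2.line(im,*[tuple(map(int,x)) for x in q],(255,0,255),1)
            T.append(im)
    cv2.imwrite("pics/fit1.png",np.vstack([np.hstack(T[:2]),np.hstack(T[2:])])[:,:,::-1])
E
python3 g.py
python3 - <<'E'
from h import *
c=cam("wrist")
s=bot.get_state(); Rt=R.from_quat(np.roll(s["tcp_rot"],-1)).as_matrix()
r=capfit(c,(255,270,375,368),60,s["ee_pos"][2]+.053); print(s["ee_pos"],r)
E
```

```text
['top'] [ 0.5591 -0.2053 -2.4715] 0.7877143025398254
['side'] [ 0.5628 -0.1993 -0.1206] 1.031119704246521
['top', 'side'] [ 0.5622 -0.2039 -0.1684] 1.9061801433563232Traceback (most recent call last):
  File "<stdin>", line 4, in <module>
  File "h.py", line 25, in capfit
    q=np.argwhere(wl)[:,::-1]; L=onz(c,q,z)[:,:2]; mu=L.mean(0); d=np.linalg.svd(L-mu)[2][0]
                                 ~~~^^^^^^^
  File "h.py", line 13, in onz
    o,d=ray(c,uv); return o+d*((z-o[2])/d[:,2])[:,None]
        ~~~^^^^^^
  File "h.py", line 10, in ray
    n=cv2.undistortPoints(np.array(uv,float).reshape(-1,1,2),c["K"],c["D"]).reshape(-1,2)
      ~~~~~~~~~~~~~~~~~~~^^^^^^^^^^^^^^^^^^^^^^^^^^^^^^^^^^^^^^^^^^^^^^^^^^
cv2.error: OpenCV(4.12.0) /io/opencv/modules/calib3d/src/undistort.dispatch.cpp:347: error: (-215:Assertion failed) CV_IS_MAT(_src) && CV_IS_MAT(_dst) && (_src->rows == 1 || _src->cols == 1) && (_dst->rows == 1 || _dst->cols == 1) && _src->cols + _src->rows - 1 == _dst->rows + _dst->cols - 1 && (CV_MAT_TYPE(_src->type) == CV_32FC2 || CV_MAT_TYPE(_src->type) == CV_64FC2) && (CV_MAT_TYPE(_dst->type) == CV_32FC2 || CV_MAT_TYPE(_dst->type) == CV_64FC2) in function 'cvUndistortPointsInternal'
```

View pics/fit1.png

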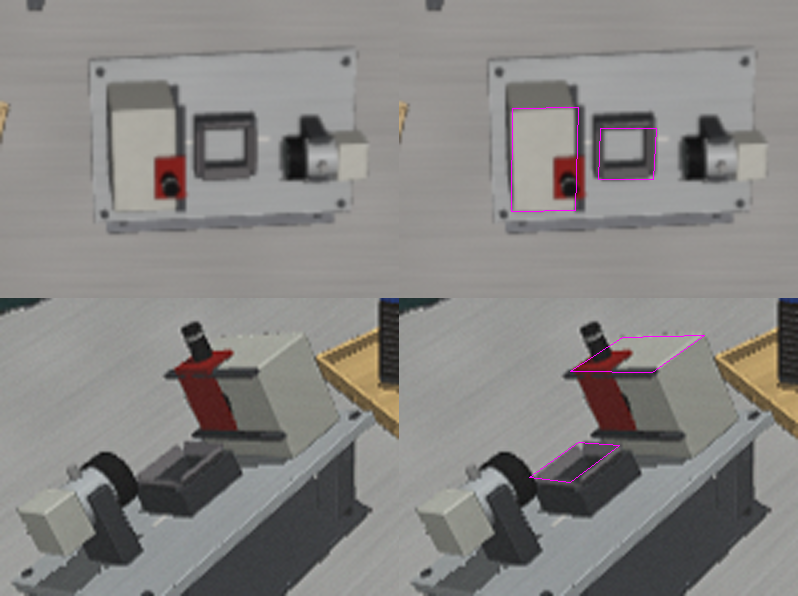

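Request:
move_arm(steps=[[1, 0.01, -0.03, 0, 0, 0, 0], [1, 0.02, -0.065, 0, 0, 0, 0], [1, 0.03, -0.1, 0, 0, 0, 0], [1, 0.04, -0.13, 0, 0, 0, 0], [1, 0.04, -0.13, 0, 0, 0, 0]])

```text
time_s: 7.08
ee_pos: [0.5626, -0.2854, 0.3654]
tcp_rot: [0.707, -0.007, 0.707, 0.006]
ft_force: [0.1, 0.4, -1.3]
opening: 0.497
```

```bash
python3 - <<'E'
from g import *
s=bot.get_state(); print(s["ee_pos"],s["time_s"])
c=cam("wrist"); save(c,"w4.png"); print(-c["R"].T@c["t"])
for l in ["gauge_deck","nest","shutter_knob"]: print(l,spot(c,"wrist",l))
for l in ["sample_cell","sample_windows"]: print(l,spot(c,"wrist",l))
p=(.563,-.2015,1)
print(proj(c,W(p,[[0,0,0],[0,0,.036]])))
im=c["color"]; save(c,"w4.png"); big=cv2.resize(im[0:240,160:480],None,fx=2.5,fy=2.5,interpolation=2); cv2.imwrite("pics/w4c.png",big[:,:,::-1])
E
```

```text
[ 0.56261966 -0.28538335  0.36537102] 7.0833
[ 0.56165774 -0.2033621   0.5399357 ]
gauge_deck [(0.58, array([ 0.5662, -0.2008,  0.079 ]))]
nest [(0.86, array([ 0.5608, -0.2029,  0.0735]))]
shutter_knob [(0.59, array([ 0.5058, -0.1339,  0.198 ])), (0.37, array([ 0.5672, -0.2008,  0.0774]))]
sample_cell [(0.89, array([ 0.5645, -0.2927,  0.3002]))]
sample_windows [(0.66, array([ 0.5596, -0.2917,  0.302 ]))]
[[316.61809464 116.77081797]
 [303.69537858 116.64029826]]
```

View pics/w4c.png

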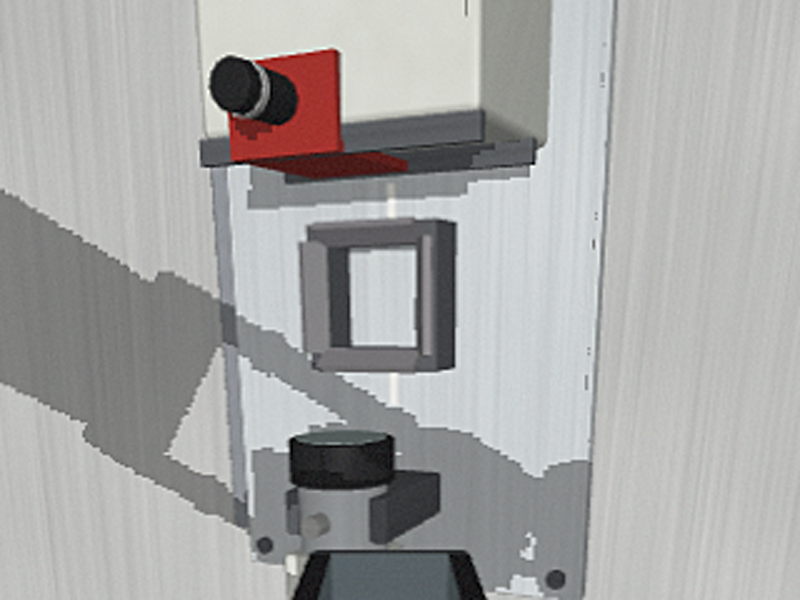

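```bash
python3 - <<'E'
from g import *
from scipy.optimize import least_squares
c=cam("wrist"); g=cv2.cvtColor(c["color"],cv2.COLOR_RGB2GRAY).astype(float)
print("f",c["K"][0,0])
def sub(line,lo,hi,rise): # subpixel crossing of gradient max
    d=np.diff(line[lo:hi])*rise; i=int(np.argmax(d)); 
    if 0<i<len(d)-1:
        a,b,e=d[i-1:i+2]; off=.5*(a-e)/(a-2*b+e) if a-2*b+e else 0
    else: off=0
    return lo+i+.5+off
le=[(sub(g[v],295,305,1),v) for v in range(103,136)]
re=[(sub(g[v],322,331,-1),v) for v in range(103,136)]
te=[(u,sub(g[:,u],93,104,1)) for u in range(304,324)]
be=[(u,sub(g[:,u],133,144,-1)) for u in range(304,324)]
# white line: reddish/white bright: use channel r-b
rb=c["color"][...,0].astype(float)-c["color"][...,2]
wl=[]
for v in list(range(76,86))+list(range(152,162)):
    seg=rb[v,308:326]; seg=np.clip(seg-np.median(seg)-3,0,None)
    if seg.sum()>5: wl.append((308+(seg*np.arange(18)).sum()/seg.sum(),v))
for n,q in dict(le=le,re=re,te=te,be=be,wl=wl).items(): print(n,len(q),np.round(np.median(q,0),2),np.round(q[:2]+q[-2:],1).tolist())
def back(p,q):
    A=R.from_euler('z',p[2],degrees=True).as_matrix()@B; n=A[:,2]; o0=np.array([p[0],p[1],.075])
    o,d=ray(c,q); X=o+d*(((o0-o)@n)/(d@n))[:,None]; return (X-o0)@A
def res(p):
    r=[back(p,le)[:,0]+.024, back(p,te)[:,1]-.024, back(p,be)[:,1]+.024]
    if wl: r.append(back(p,wl)[:,0])
    return np.concatenate(r)*1000
s=least_squares(res,[.563,-.2015,1],x_scale=[.001,.001,1],loss="soft_l1"); print(s.x.round(4))
for n,q in dict(le=le,re=re,te=te,be=be,wl=wl).items():
    if q: b=back(s.x,q)*1000; print(n,b.mean(0).round(2),b[0].round(1),b[-1].round(1))
E
```

```text
f 350.66796787013504
le 33 [300.54 119.  ] [[295.5, 103.0], [300.0, 104.0], [300.6, 134.0], [300.6, 135.0]]
re 33 [326.33 119.  ] [[326.5, 103.0], [326.7, 104.0], [326.3, 134.0], [326.3, 135.0]]
te 20 [313.5   98.48] [[304.0, 97.7], [305.0, 100.4], [322.0, 93.5], [323.0, 93.5]]
be 20 [313.5 142.5] [[304.0, 142.5], [305.0, 142.5], [322.0, 142.5], [323.0, 142.5]]
wl 15 [317.51 154.  ] [[317.2, 79.0], [317.1, 80.0], [317.9, 160.0], [317.9, 161.0]]
[ 0.5629 -0.2014  1.9121]
le [-24.19   3.37   0.  ] [-30.6  23.1   0. ] [-24.2 -16.5   0. ]
re [12.65  2.98  0.  ] [12.7 21.9  0. ] [ 12.4 -16.3   0. ]
te [-5.01 27.93  0.  ] [-18.2  29.2   0. ] [ 8.1 33.1  0. ]
be [ -5.75 -25.8    0.  ] [-19.5 -26.    0. ] [  7.8 -25.6   0. ]
wl [ 0.11 -2.13  0.  ] [ 0.3 50.  -0. ] [  0.3 -49.3   0. ]
```

```bash
python3 - <<'E'
from g import *
c=cam("wrist"); g=cv2.cvtColor(c["color"],cv2.COLOR_RGB2GRAY).astype(int)
for u in (308,316,322): print(u,g[84:152,u].tolist())
print(g[110,270:350].tolist())
hsv=cv2.cvtColor(c["color"],cv2.COLOR_RGB2HSV); s=bot.get_state(); z=s["ee_pos"][2]+.053
m=((abs(hsv[...,0].astype(int)-65)<15)&(hsv[...,1]>80)).astype(np.uint8); m[:240]=0
ct=max(cv2.findContours(m,0,2)[0],key=cv2.contourArea); x,y,w,h=cv2.boundingRect(ct); print("cap bbox",x,y,w,h)
q=np.argwhere((hsv[y:y+h,x:x+w,1]<60)&(hsv[y:y+h,x:x+w,2]>110))[:,::-1]+[x,y]
print(len(q),q.min(0),q.max(0))
L=onz(c,q,z); 
far=[[x+w*.25,y],[x+w*.75,y]]; print("cap near-camera edge",onz(c,far,z)); print("L/R",onz(c,[[x,y+5],[x+w,y+5]],z)); print("line mean",L.mean(0),s["ee_pos"]); d=np.linalg.svd(L[:,:2]-L[:,:2].mean(0))[2][0]; print("yaw",np.degrees(np.arctan2(d[1],d[0])))
for zz in (.075,.101): print(onz(c,[[300.5,119],[313,119]],zz))
E
```

```text
308 [130, 171, 215, 210, 209, 204, 209, 215, 193, 145, 124, 119, 98, 92, 89, 93, 92, 94, 90, 75, 121, 179, 206, 213, 208, 210, 210, 209, 209, 206, 208, 207, 210, 209, 210, 208, 211, 210, 211, 210, 209, 211, 209, 207, 210, 207, 211, 209, 211, 211, 208, 210, 206, 208, 209, 210, 211, 212, 232, 38, 121, 117, 117, 116, 119, 116, 118, 110]
316 [158, 209, 240, 234, 233, 232, 234, 240, 215, 132, 126, 113, 89, 91, 92, 96, 92, 91, 93, 81, 118, 196, 214, 209, 210, 208, 208, 210, 209, 208, 209, 206, 208, 206, 208, 207, 205, 209, 207, 205, 207, 209, 207, 210, 209, 210, 210, 211, 210, 212, 209, 211, 211, 210, 212, 212, 209, 214, 233, 65, 118, 116, 119, 115, 117, 115, 118, 109]
322 [169, 213, 205, 202, 204, 204, 205, 213, 174, 120, 125, 102, 90, 95, 93, 93, 93, 92, 80, 100, 125, 192, 211, 205, 206, 205, 203, 203, 206, 205, 207, 207, 207, 207, 207, 204, 207, 207, 207, 209, 206, 207, 209, 206, 208, 208, 208, 207, 208, 209, 210, 209, 210, 209, 210, 209, 209, 217, 228, 78, 90, 120, 117, 119, 116, 116, 115, 117]
[203, 204, 208, 201, 200, 207, 212, 209, 209, 211, 174, 109, 123, 133, 131, 134, 131, 133, 131, 133, 135, 121, 81, 60, 65, 65, 66, 62, 67, 57, 106, 187, 209, 205, 206, 201, 198, 201, 210, 212, 210, 212, 207, 203, 206, 210, 208, 205, 205, 203, 209, 207, 203, 205, 212, 215, 193, 121, 62, 96, 137, 145, 146, 114, 91, 75, 63, 69, 60, 66, 67, 65, 42, 197, 219, 209, 211, 211, 212, 209]
cap bbox 259 277 113 90
1061 [259 277] [371 366]
cap near-camera edge [[ 0.5505818  -0.25602632  0.42036796]
 [ 0.57210969 -0.2555555   0.42036796]]
L/R [[ 0.53974465 -0.25837638  0.42036796]
 [ 0.58304169 -0.25742948  0.42036796]]
line mean [ 0.5621756  -0.27808464  0.42036796] [ 0.56137662 -0.28048662  0.36736796]
yaw -96.29678624116241
[[ 0.54158996 -0.19887678  0.075     ]
 [ 0.55741642 -0.19853686  0.075     ]]
[[ 0.54260835 -0.19886551  0.101     ]
 [ 0.55755387 -0.19854451  0.101     ]]
```

```bash
cat > t.py <<'E'
from g import *
import sys
def delta(off,p=(.563,-.203,1.9)):
    s=bot.get_state(); A=R.from_euler('z',p[2],degrees=True).as_matrix()@B
    T=np.column_stack([-A[:,2],A[:,1],A[:,0]]); Rc=R.from_quat(np.roll(s["tcp_rot"],-1))
    q=(R.from_matrix(T)*Rc.inv()).as_rotvec(degrees=True); t=W(p,[off])[0]
    print("t",s["time_s"],"shift",(t-s["ee_pos"]).round(4),"rot",q.round(2),"F",np.round(s["ft_force"],1),"open",round(s["opening"],3),"deckpos",(A.T@(np.array(s["ee_pos"])-[p[0],p[1],.075])).round(4))
    return s
if __name__=="__main__": delta([float(a) for a in sys.argv[1:4]])
E
python3 t.py 0 .0006 .127
```

```text
t 7.4833 shift [-0.052   0.0763 -0.1773] rot [  0.7  -24.95   0.65] F [ 0.2  0.  -2.1] open 0.495 deckpos [ 0.1198 -0.0774  0.2667]
```

Request:
move_arm(steps=[[1, -0.01, 0.015, 0, 0.17, -6.2, 0.16], [1, -0.02, 0.03, 0, 0.35, -12.4, 0.32], [1, -0.035, 0.05, -0.01, 0.52, -18.6, 0.48], [1, -0.045, 0.065, -0.03, 0.7, -24.95, 0.65], [1, -0.052, 0.0763, -0.06, 0.7, -24.95, 0.65]])

```text
time_s: 7.9
ee_pos: [0.5059, -0.2036, 0.3068]
tcp_rot: [0.845, -0.009, 0.535, 0.013]
ft_force: [-1.2, -0.2, -2.9]
opening: 0.497
```

Request:
move_arm(steps=[[1, 0, 0, -0.03, 0, 0, 0], [1, 0, 0, -0.06, 0, 0, 0], [1, 0, 0, -0.085, 0, 0, 0], [1, 0, 0, -0.085, 0, 0, 0], [1, 0, 0, -0.085, 0, 0, 0]])

```text
time_s: 8.32
ee_pos: [0.5081, -0.2043, 0.2204]
tcp_rot: [0.842, -0.008, 0.539, 0.014]
ft_force: [-0.5, 0.3, -1.3]
opening: 0.496
```

```bash
python3 t.py 0 .0006 .117; python3 - <<'E'
from g import *
p=(.563,-.203,1.9)
c=cam("side"); u,v=map(int,proj(c,W(p,[[0,0,.07]]))[0]); a=c["color"][v-75:v+75,u-100:u+100]
d=cam("wrist"); save(d,"w5.png"); 
im=cv2.resize(a,(400,300),interpolation=2); im2=cv2.resize(d["color"],(400,300),interpolation=cv2.INTER_AREA)
cv2.imwrite("pics/s5.png",np.hstack([im,im2])[:,:,::-1])
E
```

```text
t 8.3167 shift [ 0.0054  0.0002 -0.0394] rot [-0.16 -0.2   0.04] F [-0.5  0.3 -1.3] open 0.496 deckpos [0.0117 0.0005 0.155 ]
```

View pics/s5.png

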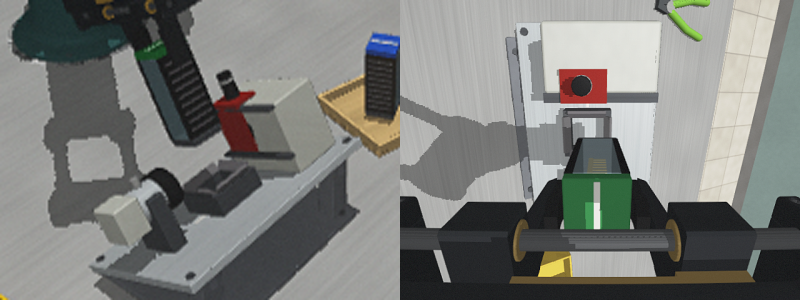

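Request:
move_arm(steps=[[1, 0.002, 0, -0.015, -0.16, -0.2, 0], [1, 0.0054, 0.0002, -0.0394, -0.16, -0.2, 0], [1, 0.0054, 0.0002, -0.0394, -0.16, -0.2, 0], [1, 0.0054, 0.0002, -0.0394, -0.16, -0.2, 0]])

```text
time_s: 8.75
ee_pos: [0.515, -0.2053, 0.1831]
tcp_rot: [0.844, -0.009, 0.536, 0.013]
ft_force: [0.3, -0.3, -0.3]
opening: 0.497
```

```bash
python3 - <<'E'
from t import *
s=delta([0,.0006,.117]); p=(.563,-.203,1.9)
c=cam("wrist"); im=c["color"].copy()
A=R.from_euler('z',1.9,degrees=True).as_matrix()@B
dp=A.T@(np.array(s["ee_pos"])-[p[0],p[1],.075]); h=dp[2]-.067
h2=.022
for L,col in ((box(-.024,.024,-.024,.024,.026),(255,0,255)),(NEST,(255,255,0)),([tuple(np.array(a)+[dp[0],dp[1]-.0006,0] for a in e) for e in box(-h2,h2,-h2,h2,h+.004)],(0,255,255)),([tuple(np.array(a)+[dp[0],dp[1]-.0006,0] for a in e) for e in box(-h2,h2,-h2,h2,h+.12)],(255,128,0)),(LAMP,(255,0,0))):
    for a,b in L: cv2.line(im,*[tuple(map(int,np.round(x))) for x in proj(c,W(p,[a,b]))],col,1)
a,b=c["color"][60:380,200:440],im[60:380,200:440]
cv2.imwrite("pics/w6.png",cv2.resize(np.hstack([a,b]),None,fx=1.66,fy=1.66,interpolation=2)[:,:,::-1])
E
```

```text
t 8.75 shift [-0.0014  0.0013 -0.0021] rot [0.08 0.15 0.06] F [ 0.3 -0.3 -0.3] open 0.497 deckpos [ 0.0021 -0.0007  0.1183]
```

View pics/w6.png

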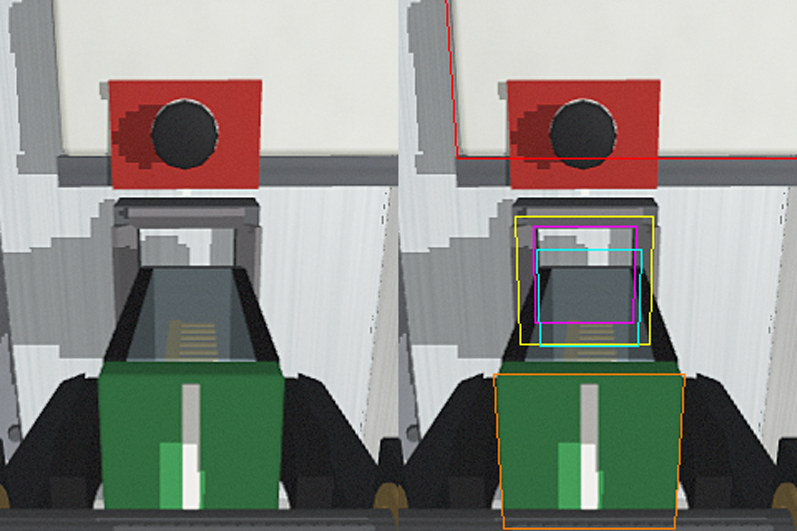

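```bash
python3 - <<'E'
from t import *
p=(.563,-.203,1.9); s=bot.get_state(); c=cam("wrist"); im=c["color"].copy(); save(c,"w7.png")
Rt=R.from_quat(np.roll(s["tcp_rot"],-1)).as_matrix(); o=np.array(s["ee_pos"])
def cellw(P,tilt=0,dz=0): # cell coords (X=tool y, Y=tool z, Z=-tool x)
    P=np.array(P,float); G=np.array([0,0,.086]); Q=(P-G)@R.from_euler('y',tilt,degrees=True).as_matrix().T+G
    return o+ (np.c_[.067-Q[:,2],Q[:,0]-.0006,Q[:,1]])@Rt.T
k=4; x0,y0=255,215; big=cv2.resize(im[y0:y0+75,x0:x0+100],None,fx=k,fy=k,interpolation=0); ov=big.copy()
h=.022
for t,col in ((0,(0,255,255)),(3,(255,255,0))):
    for a,b in [((h,-h,0.004),(h,h,.004)),((h,-h,.004),(h,-h,.12)),((h,h,.004),(h,h,.12)),((h,-h,.12),(h,h,.12)),((h,-h,.11),(h,h,.11))]:
        q=(proj(c,cellw([a,b],t))-[x0-.5,y0-.5])*k; cv2.line(ov,*[tuple(map(int,z)) for z in q],col,1)
    print(t,proj(c,cellw([(h,-h,.004),(h,h,.004),(h,-h,.12),(h,h,.12)],t)).round(1).tolist())
cv2.imwrite("pics/w7c.png",np.hstack([big,ov])[:,:,::-1])
E
```

```text
0 [[283.1, 210.0], [346.2, 210.0], [256.9, 284.5], [371.6, 284.5]]
3 [[283.4, 215.6], [345.9, 215.6], [257.2, 279.0], [371.3, 279.0]]
```

View pics/w7c.png

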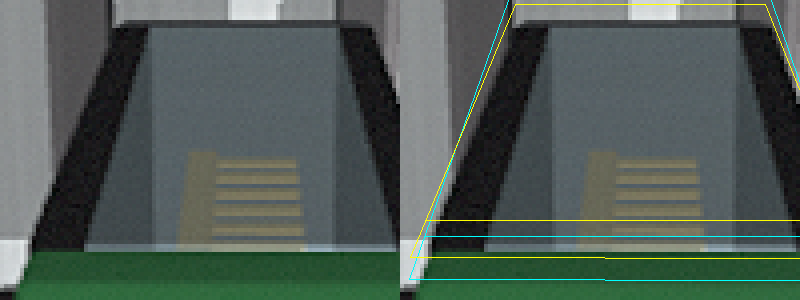

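```bash
cat > hand.py <<'E'
from t import *
from scipy.optimize import least_squares
def edge(prof,lo,hi):
    d=np.abs(np.diff(prof[lo:hi])); i=int(np.argmax(d)); off=0
    if 0<i<len(d)-1 and d[i-1]-2*d[i]+d[i+1]: off=.5*(d[i-1]-d[i+1])/(d[i-1]-2*d[i]+d[i+1])
    return lo+i+.5+off
def fit(c,o,Rt,bv,verbose=1):
    im=cv2.GaussianBlur(c["color"],(3,3),0).astype(float); g=im.mean(2); G=im[...,1]-im[...,0]
    # bottom edge: bright -> dark line ; cap bottom: greenness jump; cap top: brightness step in green
    rows=np.arange(bv+8,bv+45,4)
    bot=[(u,edge(g[:,u],bv-7,bv+7)) for u in range(296,304,2)]+[(u,edge(g[:,u],bv-7,bv+7)) for u in range(324,338,2)]
    cb=[(u,edge(G[:,u],270,284)) for u in list(range(285,305,4))+list(range(325,345,4))]
    ctp=[(u,edge(G[:,u],282,294)) for u in list(range(275,300,4))+list(range(330,355,4))]
    lc=[(edge(G[v],250,275),v) for v in range(292,320,4)]; rc=[(edge(G[v],358,382),v) for v in range(292,320,4)]
    if verbose:
        for n,q in dict(bot=bot,cb=cb,ct=ctp,lc=lc,rc=rc).items(): print(n,np.round(np.median(q,0),1),np.round(np.ptp(np.array(q),0),1))
    med=lambda q,i: np.median(np.array(q)[:,i])
    h=.022
    def model(x,P):
        d,t,s,zcb=x; P=np.array(P,float); Gp=np.array([0,0,.086+s]); Q=(P-Gp)@R.from_euler('y',t,degrees=True).as_matrix().T+Gp
        return proj(c,o+np.c_[.067+s-Q[:,2],Q[:,0]+d,Q[:,1]]@Rt.T)
    def res(x):
        a=model(x,[(h,0,.004),(h,0,x[3]),(h,0,.12)])
        r=[a[0,1]-med(bot,1),a[1,1]-med(cb,1),a[2,1]-med(ctp,1)]
        e=model(x,[(h,-h,.12),(h,h,.12),(-h,-h,.12),(-h,h,.12)])
        vm=306
        for i,j,q in ((0,2,lc),(1,3,rc)):
            A_,B_=e[i],e[j]; u=A_[0]+(B_[0]-A_[0])*(vm-A_[1])/(B_[1]-A_[1]); r.append(u-med(q,0))
        return r
    s=least_squares(res,[0,0,0,.11],x_scale=[.001,1,.001,.001]); print("d,tilt,slip(+ = lower),zcb",s.x.round(4),"res",s.fun.round(2)); return s.x
E
python3 - <<'E'
from hand import *
s=bot.get_state(); c=cam("wrist"); fit(c,np.array(s["ee_pos"]),R.from_quat(np.roll(s["tcp_rot"],-1)).as_matrix(),220)
c["color"]=cv2.imread("pics/w3.png")[:,:,::-1].copy(); fit(c,np.array(s["ee_pos"]),R.from_quat(np.roll(s["tcp_rot"],-1)).as_matrix(),214)
E
```

```text
bot [326.  219.4] [40.  0.]
cb [313.  277.3] [56.   0.3]
ct [314.5 285.2] [79.   0.8]
lc [258.8 304. ] [ 1. 24.]
rc [370.3 304. ] [ 1.2 24. ]
d,tilt,slip(+ = lower),zcb [-0.0033  3.0649 -0.      0.1119] res [-0.    0.    0.   -0.23 -0.23]
bot [326.  212.4] [40.  2.]
cb [313.  278.6] [56.   0.6]
ct [314.5 287.8] [79.   0.9]
lc [258.6 304. ] [ 1.3 24. ]
rc [370.6 304. ] [ 1.2 24. ]
d,tilt,slip(+ = lower),zcb [-2.100e-03  1.609e-01  1.000e-04  1.117e-01] res [-0.    0.    0.   -0.24 -0.25]
```

```bash
cat >> hand.py <<'E'
def goal(hh,d,t,p=(.563,-.203,1.9)):
    s=bot.get_state(); A=R.from_euler('z',p[2],degrees=True).as_matrix()@B
    T=np.column_stack([-A[:,2],A[:,1],A[:,0]]); T=R.from_rotvec(A[:,0]*t,degrees=True).as_matrix()@T
    G=np.array([0,0,.086]); Q=(-G)@R.from_euler('y',t,degrees=True).as_matrix().T+G
    v=np.array([.067-Q[2],Q[0]+d,0]); tcp=W(p,[[0,0,hh]])[0]-T@v
    Rc=R.from_quat(np.roll(s["tcp_rot"],-1)); o=np.array(s["ee_pos"])
    print("t",s["time_s"],"shift",(tcp-o).round(4),"rot",(R.from_matrix(T)*Rc.inv()).as_rotvec(degrees=True).round(2),"F",np.round(s["ft_force"],1),"open",round(s["opening"],3),
     "bottom now deck",(A.T@(o+Rc.as_matrix()@v-[p[0],p[1],.075])*1000).round(1),"axis now",(A.T@Rc.as_matrix()@R.from_rotvec([0,0,-t],degrees=True).as_matrix()@[-1,0,0]).round(3))
E
python3 -c "
from hand import *
goal(.05,-.0033,3.06)"
```

```text
t 8.9 shift [-0.0027  0.0059 -0.0039] rot [2.98 0.43 1.39] F [-0.4 -0.  -1. ] open 0.498 bottom now deck [ 4.3 -9.9 52.8] axis now [-0.006  0.058  0.998]
```

Request:
move_arm(steps=[[1, -0.0007, 0.0015, -0.001, 0.75, 0.1, 0.35], [1, -0.0014, 0.003, -0.002, 1.5, 0.2, 0.7], [1, -0.002, 0.0045, -0.003, 2.25, 0.3, 1.05], [1, -0.0027, 0.0059, -0.0039, 2.98, 0.43, 1.39], [1, -0.0027, 0.0059, -0.0039, 2.98, 0.43, 1.39]], grip_force=40)

```text
time_s: 9.32
ee_pos: [0.5118, -0.1998, 0.1782]
tcp_rot: [0.842, 0.007, 0.539, 0.037]
ft_force: [-0.1, 0.3, -1.3]
opening: 0.496
```

Request:
move_arm(steps=[[1, 0, 0, 0, 0, 0, 0], [1, 0, 0, 0, 0, 0, 0], [1, 0, 0, 0, 0, 0, 0]])

```text
time_s: 9.57
ee_pos: [0.512, -0.1995, 0.1784]
tcp_rot: [0.842, 0.006, 0.539, 0.037]
ft_force: [0.3, 0.5, -1.8]
opening: 0.495
```

```bash
python3 - <<'E'
from hand import *
s=bot.get_state(); c=cam("wrist"); save(c,"w8.png")
x=fit(c,np.array(s["ee_pos"]),R.from_quat(np.roll(s["tcp_rot"],-1)).as_matrix(),220)
goal(.05,x[0],x[1])
print("side",spot(cam("side"),"side","sample_cell"),"expected",W((.563,-.203,1.9),[[0,0,.05]]))
E
```

```text
bot [326.  219.4] [40.   0.1]
cb [313.  277.3] [56.   0.2]
ct [314.5 288.9] [79.   7.8]
lc [258.8 304. ] [ 0.9 24. ]
rc [370.2 304. ] [ 1.2 24. ]
d,tilt,slip(+ = lower),zcb [-0.0044  2.3072 -0.      0.1085] res [-0.    0.    0.   -0.18 -0.19]
t 9.6167 shift [ 0.0014 -0.0001  0.0028] rot [-0.79 -0.21 -0.33] F [-0.9 -1.1 -2.4] open 0.499 bottom now deck [-2.7  1.1 47.9] axis now [ 0.003 -0.015  1.   ]
side [(0.98, array([ 0.5446, -0.1998,  0.1234]))] expected [[ 0.5418807  -0.2037006   0.12031539]]
```

```bash
python3 - <<'E'
from hand import *
for i in range(4):
    viewer.read_camera("wrist"); goal(.05,-.0033,3.06)
E
```

```text
t 9.7667 shift [ 0.0013 -0.0009  0.0028] rot [-0.1  -0.18 -0.02] F [ 1.1  0.6 -1.7] open 0.497 bottom now deck [-2.5  1.1 48. ] axis now [ 0.003 -0.002  1.   ]
t 9.8167 shift [ 0.0013 -0.001   0.0028] rot [-0.1  -0.18 -0.03] F [ 0.7  0.2 -1.9] open 0.494 bottom now deck [-2.6  1.1 48. ] axis now [ 0.003 -0.002  1.   ]
t 9.8667 shift [ 0.0013 -0.0009  0.0028] rot [-0.1  -0.18 -0.02] F [-0.3  0.  -1.7] open 0.497 bottom now deck [-2.5  1.1 48. ] axis now [ 0.003 -0.002  1.   ]
t 9.9167 shift [ 0.0013 -0.0009  0.0027] rot [-0.1  -0.18 -0.02] F [-0.5 -0.4 -1.8] open 0.498 bottom now deck [-2.5  1.1 48.1] axis now [ 0.003 -0.002  1.   ]
```

Request:
move_arm(steps=[[1, 0.0013, -0.001, 0.0028, -0.1, -0.18, 0], [1, 0.003, -0.001, -0.0008, -0.1, -0.18, 0], [1, 0.0052, -0.0009, -0.0055, -0.1, -0.18, 0], [1, 0.0068, -0.0008, -0.009, -0.1, -0.18, 0], [1, 0.0068, -0.0008, -0.009, -0.1, -0.18, 0]])

```text
time_s: 10.33
ee_pos: [0.5183, -0.1998, 0.1679]
tcp_rot: [0.842, 0.006, 0.538, 0.037]
ft_force: [0.0, 0.4, -1.8]
opening: 0.489
```

Request:
move_arm(steps=[[1, 0, 0, 0, 0, 0, 0], [1, 0, 0, 0, 0, 0, 0], [1, 0, 0, 0, 0, 0, 0], [1, 0, 0, 0, 0, 0, 0]])

```text
time_s: 10.67
ee_pos: [0.5189, -0.2004, 0.1696]
tcp_rot: [0.843, 0.005, 0.537, 0.037]
ft_force: [0.2, -1.1, -1.4]
opening: 0.498
```

```bash
python3 - <<'E'
from hand import *
p=(.563,-.203,1.9)
c=cam("wrist"); save(c,"w9.png"); goal(.035,-.0033,3.06)
im=c["color"].copy()
h=.022
for L,col in ((box(-.024,.024,-.024,.024,.026),(255,0,255)),(NEST,(255,255,0)),(box(-h,h,-h,h,.037+.004),(0,255,255)),(LAMP,(255,0,0))):
    for a,b in L: cv2.line(im,*[tuple(map(int,np.round(x*8))) for x in proj(c,W(p,[a,b]))],col,1,cv2.LINE_AA,3)
x0,y0=250,150
cv2.imwrite("pics/w9c.png",cv2.resize(np.hstack([c["color"][y0:y0+140,x0:x0+130],im[y0:y0+140,x0:x0+130]]),None,fx=3,fy=3,interpolation=0)[:,:,::-1])
E
```

```text
t 10.7167 shift [ 0.0008  0.0002 -0.002 ] rot [ 0.01  0.01 -0.01] F [ 0.5 -0.2 -1.6] open 0.497 bottom now deck [ 0.1 -0.2 37.2] axis now [-0.  0.  1.]
```

View pics/w9c.png

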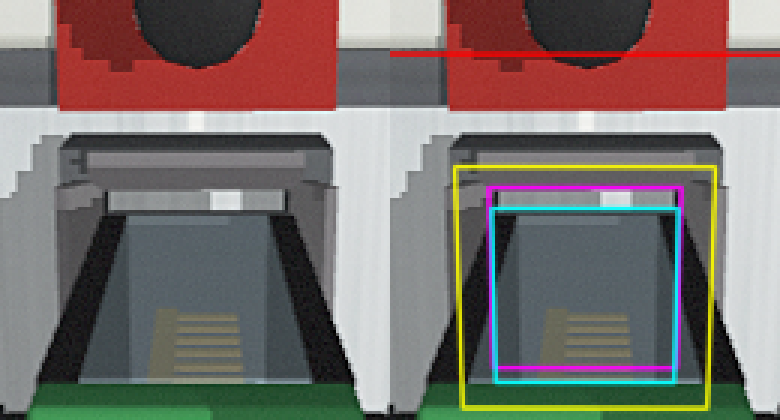

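Request:
move_arm(steps=[[1, 0.0017, 0, -0.0036, 0, 0, 0], [1, 0.0034, 0.0001, -0.0073, 0, 0, 0], [1, 0.0051, 0.0001, -0.0109, 0, 0, 0], [1, 0.0063, 0.0001, -0.0136, 0, 0, 0], [1, 0.0063, 0.0001, -0.0136, 0, 0, 0]])

```text
time_s: 11.13
ee_pos: [0.5248, -0.1998, 0.1546]
tcp_rot: [0.842, 0.006, 0.538, 0.037]
ft_force: [-0.6, -0.5, -1.9]
opening: 0.497
```

Request:
move_arm(steps=[[1, 0.001, 0, -0.0022, 0, 0, 0], [1, 0.002, 0, -0.0044, 0, 0, 0], [1, 0.003, 0, -0.0064, 0, 0, 0], [1, 0.0042, 0, -0.0091, 0, 0, 0], [1, 0.0042, 0, -0.0091, 0, 0, 0]])

```text
time_s: 11.55
ee_pos: [0.5291, -0.2, 0.146]
tcp_rot: [0.842, 0.006, 0.538, 0.037]
ft_force: [-0.6, 0.1, -1.4]
opening: 0.493
```

```bash
python3 - <<'E'
from hand import *
viewer.read_camera("wrist"); goal(.0,-.0033,3.06)
E
```

```text
t 11.6 shift [ 0.0053  0.0003 -0.0104] rot [-0.03 -0.04 -0.02] F [-0.2  0.5 -2.1] open 0.494 bottom now deck [-0.5 -0.1 11.6] axis now [ 0.001 -0.001  1.   ]
```

No contact forces; it is inside the lips and entering the pocket. Continuing slowly.

Request:
move_arm(steps=[[1, 0.0009, 0.0001, -0.0018, 0, 0, 0], [1, 0.0018, 0.0001, -0.0036, 0, 0, 0], [1, 0.0027, 0.0001, -0.0054, 0, 0, 0], [1, 0.0036, 0.0002, -0.007, 0, 0, 0], [1, 0.0036, 0.0002, -0.007, 0, 0, 0]])

```text
time_s: 12.02
ee_pos: [0.5328, -0.1998, 0.1392]
tcp_rot: [0.842, 0.006, 0.538, 0.037]
ft_force: [-0.1, 0.5, -1.7]
opening: 0.5
```

Request:
move_arm(steps=[[1, 0, 0, 0, 0, 0, 0], [1, 0.0004, 0, -0.001, 0, 0, 0], [1, 0.0004, 0, -0.001, 0, 0, 0], [1, 0.0008, 0, -0.002, 0, 0, 0], [1, 0.0008, 0, -0.002, 0, 0, 0]])

```text
time_s: 12.43
ee_pos: [0.5337, -0.2, 0.1376]
tcp_rot: [0.843, 0.005, 0.537, 0.037]
ft_force: [-0.4, -0.2, -2.0]
opening: 0.493
```

```bash
python3 - <<'E'
from hand import *
viewer.read_camera("wrist"); goal(.0,-.0033,3.06)
E
```

```text
t 12.4833 shift [ 0.0008  0.0003 -0.0017] rot [-0.01 -0.01 -0.01] F [ 0.9 -0.8 -2.6] open 0.498 bottom now deck [-0.  -0.3  1.9] axis now [ 0. -0.  1.]
```

Request:
move_arm(steps=[[1, 0.0002, 0, -0.0005, 0, 0, 0], [1, 0.0004, 0, -0.0009, 0, 0, 0], [1, 0.0004, 0, -0.0009, 0, 0, 0]])

```text
time_s: 12.73
ee_pos: [0.5341, -0.1999, 0.1367]
tcp_rot: [0.843, 0.005, 0.537, 0.037]
ft_force: [0.7, -0.0, -1.6]
opening: 0.494
```

Request:
move_arm(steps=[[1, 0.0002, 0, -0.0005, 0, 0, 0], [1, 0.0004, 0, -0.0009, 0, 0, 0], [1, 0.0004, 0, -0.0009, 0, 0, 0]])

```text
time_s: 12.98
ee_pos: [0.5345, -0.1999, 0.1358]
tcp_rot: [0.843, 0.005, 0.537, 0.037]
ft_force: [0.7, 0.9, -1.3]
opening: 0.496
```

Request:
move_arm(steps=[[1, 0.0002, 0, -0.0005, 0, 0, 0], [1, 0.0004, 0, -0.0009, 0, 0, 0], [1, 0.0004, 0, -0.0009, 0, 0, 0]])

```text
time_s: 13.23
ee_pos: [0.5349, -0.1999, 0.1349]
tcp_rot: [0.843, 0.005, 0.537, 0.037]
ft_force: [0.1, 0.1, -2.3]
opening: 0.494
```

Request:
move_arm(steps=[[1, 0.0002, 0, -0.0005, 0, 0, 0], [1, 0.0004, 0, -0.0009, 0, 0, 0], [1, 0.0004, 0, -0.0009, 0, 0, 0]])

```text
time_s: 13.48
ee_pos: [0.5352, -0.2, 0.1347]
tcp_rot: [0.843, 0.005, 0.537, 0.037]
ft_force: [-4.3, 0.9, 4.7]
opening: 0.498
```

Request:
move_arm(steps=[[1, 0.0002, 0, -0.0005, 0, 0, 0], [1, 0.0004, 0, -0.0009, 0, 0, 0], [1, 0.0004, 0, -0.0009, 0, 0, 0]])

```text
time_s: 13.73
ee_pos: [0.5354, -0.2, 0.1348]
tcp_rot: [0.843, 0.005, 0.537, 0.037]
ft_force: [-11.7, 1.5, 12.1]
opening: 0.494
```

Request:
move_arm(steps=[[1, -0.0004, 0, 0.0009, 0, 0, 0], [1, -0.0006, 0, 0.0012, 0, 0, 0], [1, -0.0006, 0, 0.0012, 0, 0, 0]], grip_force=10)

```text
time_s: 13.98
ee_pos: [0.5353, -0.2001, 0.1347]
tcp_rot: [0.843, 0.005, 0.537, 0.036]
ft_force: [-2.6, -0.2, 1.8]
opening: 0.496
```

Request:
move_arm(steps=[[-0.05, 0, 0, 0, 0, 0, 0], [-0.1, 0, 0, 0, 0, 0, 0], [-0.2, 0, 0, 0, 0, 0, 0], [-0.4, 0, 0, 0, 0, 0, 0], [-0.6, 0, 0, 0, 0, 0, 0]])

```text
time_s: 14.4
ee_pos: [0.5352, -0.2, 0.1344]
tcp_rot: [0.843, 0.005, 0.537, 0.037]
ft_force: [-0.5, -0.5, 0.1]
opening: 0.726
```

```bash
python3 - <<'E'
from hand import *
goal(0,-.0033,3.06); d=cam("wrist"); save(d,"w10.png")
for l in ["sample_cell","shutter_knob","nest"]: print(l,spot(d,"wrist",l))
c=cam("side"); print("side",spot(c,"side","sample_cell"),spot(c,"side","shutter_knob")); p=(.563,-.203,1.9)
u,v=map(int,proj(c,W(p,[[0,0,.07]]))[0]); a=c["color"][v-75:v+75,u-100:u+100]
cv2.imwrite("pics/s10.png",np.hstack([cv2.resize(a,(400,300),interpolation=2),cv2.resize(d["color"],(400,300),interpolation=cv2.INTER_AREA)])[:,:,::-1])
E
```

```text
t 14.4 shift [-0.0007  0.0004  0.0015] rot [-0.    0.   -0.01] F [-0.5 -0.5  0.1] open 0.726 bottom now deck [ 0.  -0.4 -1.7] axis now [-0. -0.  1.]
sample_cell [(0.66, array([ 0.5635, -0.204 ,  0.0741]))]
shutter_knob [(0.75, array([ 0.5069, -0.1339,  0.1964]))]
nest []
side [(0.75, array([ 0.5653, -0.2012,  0.0788]))] [(0.65, array([ 0.5071, -0.1344,  0.1983])), (0.64, array([0.4905, 0.5079, 0.0047]))]
```

Request:
move_arm(steps=[[-0.6, -0.0042, 0, 0.0091, 0, 0, 0], [-0.6, -0.0126, 0, 0.0272, 0, 0, 0], [-0.6, -0.0253, 0, 0.0544, 0, 0, 0], [-0.6, -0.038, 0, 0.0816, 0, 0, 0], [-0.6, -0.0528, 0, 0.1133, 0, 0, 0]])

```text
time_s: 15.17
ee_pos: [0.4809, -0.1994, 0.2482]
tcp_rot: [0.842, 0.006, 0.538, 0.037]
ft_force: [0.7, -1.1, -0.9]
opening: 0.798
```

```bash
python3 - <<'E'
from hand import *
p=(.563,-.203,1.9)
c=cam("wrist"); save(c,"w11.png"); s=delta([0.004,.072,.175])
A=R.from_euler('z',1.9,degrees=True).as_matrix()@B
for n in ["wrist","side","top"]:
    if n!="wrist": c=cam(n)
    for l in ["sample_cell","shutter_knob"]:
        r=viewer.spot_point(n,l)
        if r: X=c["R"].T@(np.array(r[0]["centre"])-c["t"]); print(n,l,round(r[0]["p"],2),X.round(4),"deck",((X-[p[0],p[1],.075])@A*1000).round(1))
    if n=="wrist":
        # knob top circle at deck z=.135
        hsv=cv2.cvtColor(c["color"],cv2.COLOR_RGB2HSV); u,v=map(int,proj(c,W(p,[[.004,.072,.135]]))[0]); print("knob px",u,v)
E
```

```text
t 15.2167 shift [ 0.0077  0.0682 -0.0217] rot [-2.43  0.33 -1.31] F [ 1.1 -0.3  3.1] open 0.8 deckpos [0.0042 0.0041 0.1989]
wrist sample_cell 0.97 [ 0.5676 -0.2057  0.0736] deck [ 3.5 -2.9 -3.2]
wrist shutter_knob 0.66 [ 0.5043 -0.1316  0.1963] deck [  0.2  73.3 133.7]
knob px 322 149
side sample_cell 0.77 [ 0.5647 -0.2017  0.0769] deck [2.4 1.3 1. ]
side shutter_knob 0.82 [ 0.5063 -0.134   0.1987] deck [  3.   70.8 135.1]
top sample_cell 0.69 [ 0.5663 -0.2027  0.0771] deck [3.9 0.2 0.5]
top shutter_knob 0.65 [ 0.5039 -0.1326  0.2006] deck [  1.7  72.3 137.8]
```

```bash
python3 - <<'E'
import cv2
a=cv2.imread("pics/w11.png"); cv2.imwrite("pics/w11c.png",a)
E
```

```text
(no output)
```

View pics/w11.png

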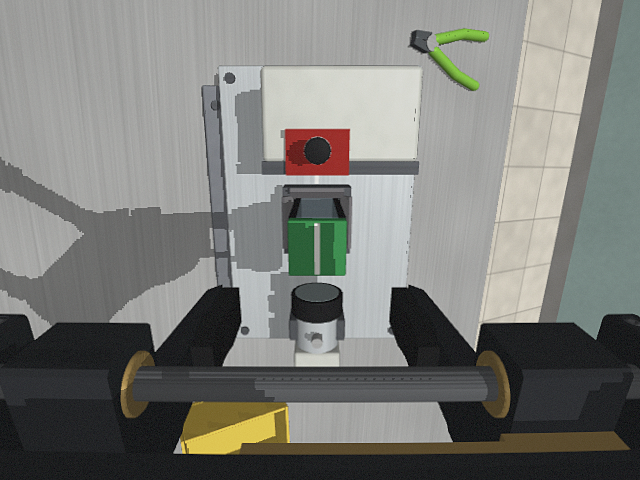

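Request:
move_arm(steps=[[-0.3, 0.002, 0.02, 0, -1.2, 0.15, -0.65], [0, 0.004, 0.045, -0.005, -2.43, 0.33, -1.31], [0.25, 0.006, 0.068, -0.015, -2.43, 0.33, -1.31], [0.25, 0.006, 0.068, -0.0225, -2.43, 0.33, -1.31], [0.25, 0.006, 0.068, -0.0225, -2.43, 0.33, -1.31]])

```text
time_s: 16.03
ee_pos: [0.4869, -0.1301, 0.2219]
tcp_rot: [0.84, -0.006, 0.542, 0.018]
ft_force: [0.1, -1.3, -0.7]
opening: 0.448
```

Request:
move_arm(steps=[[0.25, 0, 0, 0, 0, 0, 0], [0.25, 0, 0, 0, 0, 0, 0], [0.25, 0, 0, 0, 0, 0, 0]])

```text
time_s: 16.28
ee_pos: [0.4886, -0.1331, 0.2257]
tcp_rot: [0.841, -0.006, 0.54, 0.015]
ft_force: [0.6, 0.6, 0.5]
opening: 0.379
```

```bash
python3 - <<'E'
from t import *
p=(.563,-.203,1.9); A=R.from_euler('z',1.9,degrees=True).as_matrix()@B
for n in ["wrist","side"]:
    c=cam(n); r=viewer.spot_point(n,"shutter_knob")
    if r: X=c["R"].T@(np.array(r[0]["centre"])-c["t"]); print(n,round(r[0]["p"],2),"deck",((X-[p[0],p[1],.075])@A*1000).round(1))
delta([0.002,.072,.111])
E
```

```text
wrist 0.73 deck [ -0.8  71.1 134.5]
side 0.98 deck [  7.3  70.6 133.6]
t 16.4833 shift [ 0.0271  0.0003 -0.0492] rot [-0.34 -0.39  0.08] F [-0.3 -0.3  1.2] open 0.377 deckpos [-0.0017  0.0726  0.167 ]
```

Request:
move_arm(steps=[[0.25, 0.009, 0, -0.011, -0.34, -0.39, 0], [0.25, 0.015, 0, -0.023, -0.34, -0.39, 0], [0.25, 0.0187, 0.0002, -0.0315, -0.34, -0.39, 0], [0.25, 0.0212, 0.0002, -0.0365, -0.34, -0.39, 0], [0.25, 0.0212, 0.0002, -0.0365, -0.34, -0.39, 0]])

```text
time_s: 16.9
ee_pos: [0.5089, -0.1315, 0.1871]
tcp_rot: [0.842, -0.008, 0.539, 0.014]
ft_force: [-0.4, -0.2, -0.3]
opening: 0.373
```

Request:
move_arm(steps=[[0.25, 0.003, 0, -0.006, 0, 0, 0], [0.25, 0.0059, 0, -0.0127, 0, 0, 0], [0.25, 0.0059, 0, -0.0127, 0, 0, 0], [0.25, 0.0059, 0, -0.0127, 0, 0, 0]])

```text
time_s: 17.23
ee_pos: [0.5152, -0.1317, 0.1756]
tcp_rot: [0.843, -0.009, 0.538, 0.014]
ft_force: [0.3, 0.7, -0.1]
opening: 0.376
```

```bash
python3 t.py .0 .072 .111
```

```text
t 17.2333 shift [-0.0015 -0.0009  0.    ] rot [-0.03 -0.08  0.01] F [ 0.3  0.7 -0.1] open 0.376 deckpos [0.0014 0.0729 0.1103]
```

Request:
move_arm(steps=[[0.25, 0.0072, 0.0002, 0.0034, 0, 0, 0], [0.25, 0.0145, 0.0005, 0.0068, 0, 0, 0], [0.25, 0.0217, 0.0007, 0.0102, 0, 0, 0], [0.25, 0.029, 0.001, 0.0135, 0, 0, 0], [0.25, 0.0362, 0.0012, 0.0169, 0, 0, 0]])

```text
time_s: 17.65
ee_pos: [0.5529, -0.1306, 0.1939]
tcp_rot: [0.843, -0.009, 0.537, 0.014]
ft_force: [-0.4, -0.3, 0.5]
opening: 0.377
```

Request:
move_arm(steps=[[0.25, 0.0018, 0, 0.0008, 0, 0, 0], [0.25, 0.0036, 0.0001, 0.0017, 0, 0, 0], [0.25, 0.0036, 0.0001, 0.0017, 0, 0, 0]])

```text
time_s: 17.9
ee_pos: [0.5556, -0.1304, 0.1948]
tcp_rot: [0.843, -0.009, 0.537, 0.014]
ft_force: [-0.5, 0.1, -0.7]
opening: 0.375
```

```bash
cat > k.py <<'E'
from t import *
p=(.563,-.203,1.9); A=R.from_euler('z',1.9,degrees=True).as_matrix()@B
for n in ["wrist","side","top"]:
    c=cam(n)
    for l in ["shutter_knob","sample_cell"]:
        r=viewer.spot_point(n,l)
        if r: X=c["R"].T@(np.array(r[0]["centre"])-c["t"]); print(n,l,round(r[0]["p"],2),"deck",((X-[p[0],p[1],.075])@A*1000).round(1))
delta([0.05,.072,.111])
E
python3 k.py
```

```text
wrist shutter_knob 0.6 deck [  2.5  76.  133.1]
side shutter_knob 0.86 deck [  6.5  71.9 136.6]
side sample_cell 0.74 deck [5.9 2.9 2.9]
top sample_cell 0.9 deck [-0.5 -0.2 -0.1]
t 18.35 shift [ 0.004  -0.0006  0.0022] rot [-0.01 -0.03  0.02] F [ 0.6 -0.7  0.7] open 0.377 deckpos [0.0455 0.0727 0.1107]
```

```bash
cat > red.py <<'E'
from t import *
p=(.563,-.203,1.9); A=R.from_euler('z',1.9,degrees=True).as_matrix()@B; n=A[:,2]
def red(c):
    h=cv2.cvtColor(c["color"],cv2.COLOR_RGB2HSV); return (((h[...,0]<8)|(h[...,0]>172))&(h[...,1]>130)&(h[...,2]>60))
def show(name,c):
    m=red(c).astype(np.uint8); P=np.round(proj(c,W(p,[[.02,.06,.1]]))[0]).astype(int)
    r=60 if name[0]!="w" else 140
    y0,x0=max(P[1]-r,0),max(P[0]-r,0); m2=np.zeros_like(m); m2[y0:P[1]+r,x0:P[0]+r]=m[y0:P[1]+r,x0:P[0]+r]
    v,u=np.where(m2); 
    if len(u)==0: print(name,"none"); return
    q=np.c_[u,v]; o,d=ray(c,q); o0=W(p,[[0,0,.101]])[0]; X=(o+d*(((o0-o)@n)/(d@n))[:,None]-W(p,[[0,0,0]])[0])@A*1000
    print(name,"n",len(u),"u",u.min(),u.max(),"v",v.min(),v.max(),"x5-95 at z101",np.percentile(X[:,0],[2,50,98]).round(1),"y",np.percentile(X[:,1],[2,50,98]).round(1))
if __name__=="__main__":
    for n in ["top","side","wrist"]:
        c=cam(n); cc=dict(c)
        if n!="wrist": cc["color"]=cv2.imread(f"pics/{n}0.png")[:,:,::-1].copy(); show(n+" before",cc)
        show(n+" now",c)
E
python3 red.py
```

```text
Traceback (most recent call last):
  File "red.py", line 16, in <module>
    if n!="wrist": cc["color"]=cv2.imread(f"pics/{n}0.png")[:,:,::-1].copy(); show(n+" before",cc)
                                                                              ~~~~^^^^^^^^^^^^^^^^
  File "red.py", line 11, in show
    q=np.c_[u,v]; o,d=ray(c,q); o0=W(p,[[0,0,.101]])[0]; X=(o+d*(((o0-o)@n)/(d@n))[:,None]-W(p,[[0,0,0]])[0])@A*1000
                                                                  ~~~~~~^~
numpy._core._exceptions._UFuncNoLoopError: ufunc 'matmul' did not contain a loop with signature matching types (dtype('float64'), dtype('<U3')) -> None
```

```bash
sed -i 's/n=A\[:,2\]/nn=A[:,2]/; s/@n)/@nn)/g' red.py; python3 red.py
```

```text
top before n 104 u 363 373 v 254 269 x5-95 at z101 [-20.    8.6  24. ] y [57.8 69.3 84. ]
top now n 11 u 368 373 v 257 258 x5-95 at z101 [11.3 14.3 15. ] y [55.  63.6 69.4]
side before n 348 u 248 270 v 231 260 x5-95 at z101 [-14.9  67.7 152.1] y [-40.9   9.1  81.9]
side now n 354 u 248 270 v 231 260 x5-95 at z101 [-14.8  68.9 152. ] y [-42.9   9.1  81.7]
wrist now n 2750 u 192 278 v 245 299 x5-95 at z101 [-22.7   4.5  23.9] y [58.  77.7 87.4]
```

```bash
python3 - <<'E'
from red import *
c=cam("wrist"); s=bot.get_state(); o=np.array(s["ee_pos"]); Rt=R.from_quat(np.roll(s["tcp_rot"],-1)).as_matrix()
print("tcp px",proj(c,[o, o+Rt@[0,0,.0165],o-Rt@[0,0,.0165],o+Rt@[-.019,0,0]]).round(1).tolist())
print("knob top",proj(c,W(p,[[0,.072,.135],[0.0,.072,.101],[.045,.072,.135]])).round(1).tolist())
im=c["color"].astype(int); m=red(c); g=im.mean(2)
for v in range(150,400,5):
    print(v,''.join('R' if m[v,u] else ('G' if im[v,u,1]>im[v,u,0]+25 else '#' if g[v,u]<50 else '+' if g[v,u]<100 else '-' if g[v,u]<160 else '.') for u in range(150,450,3)))
E
```

```text
tcp px [[314.5, 276.5], [344.7, 276.5], [284.3, 276.5], [314.4, 292.8]]
knob top [[219.8, 299.1], [235.0, 270.3], [313.0, 299.3]]
150 ...................------------------------++++++++++++++++++++++++-................................
155 .............-----++####++---#++###----+#####-----###+#-----##++#+----..............................
160 .....-------------------------------------------------------------------............................
165 ...-....-...........................................................................................
170 ....................................................................................................
175 ..........................................................................-.........................
180 ...-................................................................................................
185 ...-......................................................................-.........................
190 ..........................................................................-.........................
195 .....................
[... 3579 characters left out ...]
##########GG#-+.........................-##############++++++#########
370 ####################++++++#++++##+##+++++++++++++++++++++++++++++++++++++++++++++++++++#+++#########
375 #+++++#############+++++++++++++++++++++++++++++++++++++++++++++++++++++++++++++++++++++++++###+#++#
380 ++++++++++++++++###+++++++++++++++++++++++++++++++++++++++++++++++++++++++++++++++++++++++++###+++++
385 ###################-+++++++++++++++++++++++++++++++++++++++++++++++++++++++++++++++++++++++-####+#++
390 ###################-++++++++++++++++++++++--------------------+------------------------++++-##+++++#
395 ###################-+++++++++++++++++++++++++++++++++++++++-+++++++++++++++++++++++++++++++-##++++++
```

Request:
move_arm(steps=[[0.25, -0.0042, 0, 0.0091, 0, 0, 0], [0.25, -0.0187, -0.0004, 0.0023, 0, 0, 0], [0.25, -0.0332, -0.0009, -0.0045, 0, 0, 0], [0.25, -0.0441, -0.0012, -0.0095, 0, 0, 0], [0.25, -0.0441, -0.0012, -0.0095, 0, 0, 0]])

```text
time_s: 19.02
ee_pos: [0.5086, -0.1312, 0.1837]
tcp_rot: [0.842, -0.008, 0.539, 0.014]
ft_force: [-0.5, 0.7, -0.8]
opening: 0.375
```

Request:
move_arm(steps=[[0.25, 0, 0, 0, 0, 0, 0], [0.25, 0, 0, 0, 0, 0, 0], [0.25, 0, 0, 0, 0, 0, 0]])

```text
time_s: 19.27
ee_pos: [0.512, -0.132, 0.1861]
tcp_rot: [0.844, -0.009, 0.537, 0.014]
ft_force: [0.9, 0.2, -0.2]
opening: 0.376
```

```bash
python3 - <<'E'
from red import *
viewer.read_camera("wrist"); c=cam("wrist"); show("wrist",c); s=delta([0.003,.074,.101])
im=c["color"].astype(int); m=red(c); g=im.mean(2)
for v in range(235,345,4):
    print(v,''.join('R' if m[v,u] else ('G' if im[v,u,1]>im[v,u,0]+25 else '#' if g[v,u]<40 else '*' if g[v,u]<65 else '+' if g[v,u]<100 else '-' if g[v,u]<160 else '.') for u in range(230,400,2)))
E
```

```text
wrist n 2972 u 271 350 v 239 292 x5-95 at z101 [-22.5   1.3  23.4] y [54.2 74.8 87.5]
t 19.3667 shift [ 0.0088  0.0015 -0.0179] rot [0.01 0.01 0.  ] F [0.4 0.5 0.5] open 0.373 deckpos [0.0026 0.0728 0.121 ]
235 -------....--------------------------..--------------------------------..............
239 ---------------------RRRRRRRRRRRRRRRRRRRRRRRRRRRRRRRRRRRRRRRR----------..............
243 ---------------------RRRRRRRRRRRRRRRRRRRRRRRRRRRRRRRRRRRRRRRR---------...............
247 ---------------------RRRRRRRRRRRRRRRRRRRRRRRRRRRRRRRRRRRRRRRR---------...............
251 ---------------------RRRRRRRRRRRRRRRRRRRRRRRRRRRRRRRRRRRRRRRR---------...............
255 ---------------------RRRRRRRRRRRRRRR##########RRRRRRRRRRRRRRR---------...............
259 -----------..--------RRRRRRRRRRRRR#############RRRRRRRRRRRRRR---------...............
263 ---------....--------RRRRRRRRRRRRR##############RRRRRRRRRRRRR--------................
267 ---------....--------RRRRRRRRRRRR##*++-----+++##RRRRRRRRRRRR+--------................
271 -------**---.--------RRRRRRRRRRRR+-+#########*-+RRRRRRRRRRRR+--------..........
[... 926 characters left out ...]
##########*####+++-----+-----------++*###+++++#######################.
319 .############################*+++-----+-----------++*####++++########################
323 #############################++++--+--------------++*####++++########################
327 #############################++++-----------------+++####++--########################
331 #*###########################+++-------------------++####*+--########################
335 ############################*+++-----+-------------++#####+---#######################
339 ############################*+++-----+-------------++*####--..#######################
343 ############################-------------------------+####....*######################
```

Request:
move_arm(steps=[[0.25, 0.004, 0.0007, -0.009, 0, 0, 0], [0.25, 0.0088, 0.0015, -0.0179, 0, 0, 0], [0.25, 0.0088, 0.0015, -0.0179, 0, 0, 0]])

```text
time_s: 19.62
ee_pos: [0.5192, -0.1294, 0.1644]
tcp_rot: [0.842, -0.008, 0.539, 0.015]
ft_force: [-0.9, -0.0, 0.0]
opening: 0.373
```

Request:
move_arm(steps=[[0.25, 0.0013, 0, -0.0027, 0, 0, 0], [0.25, 0.0025, 0, -0.0054, 0, 0, 0], [0.25, 0.0025, 0, -0.0054, 0, 0, 0]])

```text
time_s: 19.87
ee_pos: [0.5222, -0.1299, 0.1609]
tcp_rot: [0.843, -0.009, 0.538, 0.014]
ft_force: [-0.6, 1.1, 0.4]
opening: 0.374
```

Request:
move_arm(steps=[[0.25, 0.0013, 0, -0.0027, 0, 0, 0], [0.25, 0.0025, 0, -0.0054, 0, 0, 0], [0.25, 0.0025, 0, -0.0054, 0, 0, 0]])

```text
time_s: 20.12
ee_pos: [0.5248, -0.1301, 0.1559]
tcp_rot: [0.843, -0.009, 0.538, 0.014]
ft_force: [0.2, 0.1, 0.2]
opening: 0.378
```

```bash
python3 t.py .003 .074 .089
```

```text
t 20.1167 shift [ 0.0009 -0.0001  0.001 ] rot [-0.02 -0.06  0.01] F [0.2 0.1 0.2] open 0.378 deckpos [0.0018 0.0741 0.0885]
```

Request:
move_arm(steps=[[0.25, 0.0045, 0.0002, 0.0021, 0, 0, 0], [0.25, 0.009, 0.0003, 0.0042, 0, 0, 0], [0.25, 0.0136, 0.0005, 0.0063, 0, 0, 0], [0.25, 0.0181, 0.0006, 0.0085, 0, 0, 0]])

```text
time_s: 20.45
ee_pos: [0.5428, -0.1293, 0.1646]
tcp_rot: [0.843, -0.009, 0.538, 0.014]
ft_force: [-1.2, -0.5, -2.8]
opening: 0.373
```

```bash
python3 - <<'E'
from red import *
c=cam("wrist"); show("wrist",c); s=delta([0.05,.074,.089])
E
```

```text
wrist n 3186 u 253 346 v 262 322 x5-95 at z101 [-8.  24.7 37.6] y [54.7 78.6 88. ]
t 20.5 shift [0.0243 0.0008 0.0114] rot [-0.02 -0.02  0.01] F [-0.8  0.6 -1.8] open 0.374 deckpos [0.0232 0.074  0.089 ]
```

Request:
move_arm(steps=[[0.25, 0.006, 0.0002, 0.0028, 0, 0, 0], [0.25, 0.012, 0.0004, 0.0056, 0, 0, 0], [0.25, 0.018, 0.0006, 0.0084, 0, 0, 0], [0.25, 0.0225, 0.0007, 0.0105, 0, 0, 0], [0.25, 0.0243, 0.0008, 0.0114, 0, 0, 0]])

```text
time_s: 20.92
ee_pos: [0.5683, -0.1287, 0.1768]
tcp_rot: [0.843, -0.009, 0.537, 0.014]
ft_force: [-1.1, 0.7, -3.0]
opening: 0.373
```

Request:
move_arm(steps=[[0.25, 0.0009, 0, 0.0004, 0, 0, 0], [0.25, 0.0018, 0.0001, 0.0008, 0, 0, 0], [0.25, 0.0018, 0.0001, 0.0008, 0, 0, 0]])

```text
time_s: 21.17
ee_pos: [0.5694, -0.1287, 0.1773]
tcp_rot: [0.843, -0.009, 0.537, 0.014]
ft_force: [-2.0, 0.8, -1.4]
opening: 0.374
```

```bash
python3 - <<'E'
from red import *
c=cam("wrist"); show("wrist",c); s=delta([0.05,.074,.089])
E
```

```text
wrist n 3210 u 253 346 v 261 321 x5-95 at z101 [21.5 54.1 67. ] y [54.8 78.8 88.1]
t 21.2167 shift [-0.0011 -0.     -0.0006] rot [0.   0.01 0.02] F [-1.2  0.3 -1.6] open 0.378 deckpos [0.0513 0.074  0.0891]
```

Not yet at the stop; small steps until the force rises.

Request:
move_arm(steps=[[0.25, 0.0009, 0, 0.0004, 0, 0, 0], [0.25, 0.0018, 0.0001, 0.0008, 0, 0, 0], [0.25, 0.0018, 0.0001, 0.0008, 0, 0, 0]])

```text
time_s: 21.47
ee_pos: [0.5708, -0.1287, 0.178]
tcp_rot: [0.843, -0.009, 0.538, 0.014]
ft_force: [-3.2, 0.2, 0.0]
opening: 0.376
```

Request:
move_arm(steps=[[0.25, 0.0009, 0, 0.0004, 0, 0, 0], [0.25, 0.0018, 0.0001, 0.0008, 0, 0, 0], [0.25, 0.0018, 0.0001, 0.0008, 0, 0, 0]])

```text
time_s: 21.72
ee_pos: [0.5709, -0.1285, 0.1778]
tcp_rot: [0.842, -0.009, 0.539, 0.014]
ft_force: [-10.3, -1.8, 1.6]
opening: 0.376
```

Request:
move_arm(steps=[[0.25, 0.0005, 0, 0.0002, 0, 0, 0], [0.25, 0.0009, 0, 0.0004, 0, 0, 0], [0.25, 0.0009, 0, 0.0004, 0, 0, 0]])

```text
time_s: 21.97
ee_pos: [0.571, -0.1285, 0.1777]
tcp_rot: [0.842, -0.009, 0.54, 0.014]
ft_force: [-12.1, -0.8, 3.7]
opening: 0.38
```

Request:
move_arm(steps=[[0.25, -0.003, 0, -0.0014, 0, 0, 0], [0.25, -0.0065, 0, -0.003, 0, 0, 0], [0.25, -0.0082, 0, -0.0038, 0, 0, 0], [0.25, -0.0082, 0, -0.0038, 0, 0, 0]])

```text
time_s: 22.3
ee_pos: [0.5657, -0.1287, 0.1758]
tcp_rot: [0.844, -0.009, 0.537, 0.014]
ft_force: [-0.2, 0.3, 0.3]
opening: 0.377
```

Request:
move_arm(steps=[[0.25, -0.0042, 0, 0.0091, 0, 0, 0], [0.25, -0.0127, 0, 0.0272, 0, 0, 0], [0.25, -0.0253, 0, 0.0544, 0, 0, 0], [0.25, -0.038, 0, 0.0816, 0, 0, 0], [0.25, -0.051, 0, 0.109, 0, 0, 0]])

```text
time_s: 22.72
ee_pos: [0.5139, -0.1283, 0.2863]
tcp_rot: [0.843, -0.009, 0.537, 0.014]
ft_force: [0.0, -0.5, 0.3]
opening: 0.375
```

Request:
move_arm(steps=[[0.25, -0.02, 0, 0.02, 0, 0, 0], [0.25, -0.05, 0, 0.03, 0, 0, 0], [0.25, -0.08, 0, 0.03, 0, 0, 0], [0.25, -0.08, 0, 0.03, 0, 0, 0], [0.25, -0.08, 0, 0.03, 0, 0, 0]])

```text
time_s: 23.13
ee_pos: [0.4342, -0.129, 0.3163]
tcp_rot: [0.844, -0.009, 0.536, 0.013]
ft_force: [0.5, -0.7, 0.3]
opening: 0.369
```

```bash
cat > fin.py <<'E'
from red import *
for n in ["wrist","side","top"]:
    c=cam(n); show(n,c)
    for l in ["shutter_knob","sample_cell","sample_windows"]:
        r=viewer.spot_point(n,l)
        if r: X=c["R"].T@(np.array(r[0]["centre"])-c["t"]); print(n,l,round(r[0]["p"],2),"deck",((X-[p[0],p[1],.075])@A*1000).round(1))
    if n!="wrist":
        for l in ["reference_cell","cutters","cards","parts_bin"]: print(l,spot(c,n,l)[:1])
    if n=="wrist":
        w=proj(c,W(p,[[s*.03,t*.03,.12] for s in(-1,1) for t in (-1,1)])).astype(int); a,b=w.min(0),w.max(0); q=capfit
        hsv=cv2.cvtColor(c["color"],cv2.COLOR_RGB2HSV); m=((abs(hsv[...,0].astype(int)-65)<15)&(hsv[...,1]>80)).astype(np.uint8)
        ct=max(cv2.findContours(m,0,2)[0],key=cv2.contourArea); print("cap px bbox",cv2.boundingRect(ct),"pred cap corners",proj(c,W(p,[[s*.022,t*.022,.12] for s in(-1,1) for t in (-1,1)])).round(0).tolist())
s=bot.get_state(); print(s["time_s"],s["ee_pos"],s["ft_force"])
E
python3 fin.py
```

```text
wrist n 1121 u 347 395 v 195 228 x5-95 at z101 [21.7 38.8 68. ] y [53.7 73.8 87.2]
wrist shutter_knob 0.86 deck [ 47.5  72.9 133.9]
wrist sample_cell 0.69 deck [ 2.6 -1.  -3.7]
wrist sample_windows 0.72 deck [-1.4 -0.4  3.1]
cap px bbox (306, 260, 43, 42) pred cap corners [[305.0, 301.0], [305.0, 263.0], [347.0, 301.0], [349.0, 263.0]]
side n 385 u 260 282 v 230 260 x5-95 at z101 [ 29.9 110.2 187.9] y [-42.1   9.3  84. ]
side shutter_knob 0.8 deck [ 46.2  72.1 136.2]
side sample_cell 0.56 deck [3.4 2.3 0.2]
side sample_windows 0.7 deck [1.8 2.7 8.4]
reference_cell [(0.79, array([0.5562, 0.1344, 0.0103]))]
cutters [(0.62, array([0.7791, 0.0057, 0.0039]))]
cards [(0.8, array([0.4941, 0.5098, 0.0038]))]
parts_bin [(0.98, array([ 4.826e-01, -5.050e-01, -1.000e-04]))]
top n 121 u 362 372 v 239 254 x5-95 at z101 [24.2 52.4 68.9] y [57.6 71.8 86.3]
top shutter_knob 0.45 deck [ 46.9  76.6 136.9]
top sample_cell 0.88 deck [ 2.4 -0.2 -1.2]
top sample_windows 0.37 deck [ 0.3  0.7 -6.3]
reference_cell [(0.81, array([0.5535, 0.1296, 0.0049]))]
cutters [(0.74, array([ 0.7747,  0.0078, -0.0008]))]
cards [(0.97, array([0.4962, 0.5098, 0.0024]))]
parts_bin [(0.7, array([ 0.4758, -0.5046,  0.0012]))]
24.1333 [ 0.43439157 -0.12852034  0.31439396] [ 0.44929743  0.45936971 -0.32787613]
```

```bash
python3 -c "
from cell import bot
print(bot.finish_job())"
```

```text
the job is handed in; nothing more can be done
None
```

The sample cell is in the nest with its windows along the light path. The red shutter is open against its stop. The job is handed in, at about 24 s of the 64 s allowed.

**Sample cell:** I gripped it by its black ribbed sides. The quick carry swung it about 3° in the grip, so I measured the tilt and corrected it before lowering. It touched down gently with about 18 N along the deck's normal. After release, its cap showed within about 1–2 pixels of where a fully seated cell would be. The networks put its underside within about 4 mm of the nest floor's centre, which is their normal accuracy.

**Shutter:** My first pass went over the knob without moving anything, because the real fingertips end higher than I took the TCP to be. I redid it lower. The shutter moved about 44 to 45 mm until the force rose to about 12 N at its stop. After I backed off, the flange and knob still read fully open.

**Last checks:** The force on the arm was near zero, and the gripper was clear of everything.
- The reference cell, cutters and cards read where they started, to within about 4 mm.
- The bin's side-camera reading differed by about 5 mm, but the top camera showed it unchanged.

**Disagreements and limits:**
- The wrist camera's y readings seem to be about 2 mm off those of the other cameras.
- I had used all 12 picture views, so the final checks were by measurement only, not by eye.
- The fingertip height also means the pads held the cell higher than planned, around 110 mm up. That is still within the 15–115 mm ribbed range at its centre, but the upper part of the pads may have touched the cap.

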